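Seat the round-bottomed flasks in cork rings on the mat

TASK

Get the sampling place ready: for each steel round-bottomed flask on the bench, take one cork ring out of the cluttered crate, lay it flat on the black mat with no part over the mat's edge, and set the flask in it, cap up, level and centred. Leave any cork ring you do not need, and everything else that is in the crate, in the crate, and do not knock over or shove aside the white dish and the sample pot standing on the bench.

Things in the scene. Friction and masses are not known exactly. Their poses are not given: they have to be found in the camera images.
- mat: thin black rubber work mat, 150 x 400 mm, 4 mm thick, fixed to the bench; origin at the centre of its underside (bench height), x across its short side, y along its long side, z up
- crate_floor (a point): open grey plastic wash-up crate, fixed, outside 270 x 320 x 50 mm high, walls and floor 5 mm thick; this point is the centre of the top of its floor, 5 mm above the bench; x along its 270 mm side, y along its 320 mm side
- flask_0_mid (a point): steel round-bottomed flask with a black screw cap, 90 mm high, loose, 0.18 kg; point on its axis half-way up, z up its axis. From its lowest point up: spherical bulb of radius 30 mm (10 mm flat spot below), neck 24 mm in diameter from 57 to 70 mm, cap 28 mm in diameter from 70 to 90 mm; grip it by the cap. Its heavy base rights it on the bench if rocked or laid down. None if absent
- flask_1_mid (a point): steel round-bottomed flask with a black screw cap, 90 mm high, loose, 0.18 kg; point on its axis half-way up, z up its axis. From its lowest point up: spherical bulb of radius 30 mm (10 mm flat spot below), neck 24 mm in diameter from 57 to 70 mm, cap 28 mm in diameter from 70 to 90 mm; grip it by the cap. Its heavy base rights it on the bench if rocked or laid down. None if absent
- flask_2_mid (a point): steel round-bottomed flask with a black screw cap, 90 mm high, loose, 0.18 kg; point on its axis half-way up, z up its axis. From its lowest point up: spherical bulb of radius 30 mm (10 mm flat spot below), neck 24 mm in diameter from 57 to 70 mm, cap 28 mm in diameter from 70 to 90 mm; grip it by the cap. Its heavy base rights it on the bench if rocked or laid down. None if absent
- flask_3_mid (a point): steel round-bottomed flask with a black screw cap, 90 mm high, loose, 0.18 kg; point on its axis half-way up, z up its axis. From its lowest point up: spherical bulb of radius 30 mm (10 mm flat spot below), neck 24 mm in diameter from 57 to 70 mm, cap 28 mm in diameter from 70 to 90 mm; grip it by the cap. Its heavy base rights it on the bench if rocked or laid down. None if absent
- ring_0_mid (a point): loose cork support ring, outside diameter 68 mm, bore 42 mm, 22 mm high, the same either way up, 0.04 kg; this point is its centre, half-way up; z along the axis. It starts lying flat on the crate's floor and can be gripped by its 13 mm wall from above, one finger in the bore. A flask sat in it has its point 46.5 mm above this one
- ring_1_mid (a point): loose cork support ring, outside diameter 68 mm, bore 42 mm, 22 mm high, the same either way up, 0.04 kg; this point is its centre, half-way up; z along the axis. It starts lying flat on the crate's floor and can be gripped by its 13 mm wall from above, one finger in the bore. A flask sat in it has its point 46.5 mm above this one
- ring_2_mid (a point): loose cork support ring, outside diameter 68 mm, bore 42 mm, 22 mm high, the same either way up, 0.04 kg; this point is its centre, half-way up; z along the axis. It starts lying flat on the crate's floor and can be gripped by its 13 mm wall from above, one finger in the bore. A flask sat in it has its point 46.5 mm above this one
- ring_3_mid (a point): loose cork support ring, outside diameter 68 mm, bore 42 mm, 22 mm high, the same either way up, 0.04 kg; this point is its centre, half-way up; z along the axis. It starts lying flat on the crate's floor and can be gripped by its 13 mm wall from above, one finger in the bore. A flask sat in it has its point 46.5 mm above this one
- stopper_mid (a point): amber glass stopper, 45 mm in diameter, 58 mm high, loose in the crate, not needed; point half-way up its axis
- bulb_mid (a point): red pipette bulb lying in the crate, 82 x 55 x 56 mm, loose, not needed; point at its middle, x along its 82 mm length
- pen_mid (a point): white marker pen with a blue cap lying in the crate between the two rows, 125 x 14 x 15 mm, loose, not needed; point at its middle, x along its length
- vial_mid (a point): white-capped vial, 27 mm in diameter, 60 mm high, standing loose in the crate, not needed; point half-way up its axis
- dish: bystander: shallow white dish, flat-bottomed, 97 mm across, 22 mm high, loose on the bench; origin under its centre, z up
- pot: bystander: white sample pot with a teal lid, 55 mm across, 88 mm high, loose on the bench; origin under its centre, z up
Things that resemble listed ones, but are neither listed nor needed, are in the scene too. Leave any red look-alike of the part that bears ring_0_mid alone.

How it is judged (in metres and radians):
At the end, for the whole second after the job is handed in: every flask present sits in its own cork ring (centres within 4 mm, flask's point 43 to 50 mm above the ring's), tilted less than 0.1 rad and at rest; these rings lie flat on the mat, wholly on it (5 mm grace); every other ring, the stopper, the bulb, the pen and the vial are in the crate ((((horizontal distance between flask_0_mid and ring_0_mid below 0.004 m and z of flask_0_mid in the frame of ring_0_mid between 0.043 and 0.05 m) and (x of ring_0_mid in the frame of mat between -0.046 and 0.046 m and y of ring_0_mid in the frame of mat between -0.171 and 0.171 m and z of ring_0_mid in the frame of mat between 0.012 and 0.019 m)) or ((horizontal distance between flask_0_mid and ring_1_mid below 0.004 m and z of flask_0_mid in the frame of ring_1_mid between 0.043 and 0.05 m) and (x of ring_1_mid in the frame of mat between -0.046 and 0.046 m and y of ring_1_mid in the frame of mat between -0.171 and 0.171 m and z of ring_1_mid in the frame of mat between 0.012 and 0.019 m)) or ((horizontal distance between flask_0_mid and ring_2_mid below 0.004 m and z of flask_0_mid in the frame of ring_2_mid between 0.043 and 0.05 m) and (x of ring_2_mid in the frame of mat between -0.046 and 0.046 m and y of ring_2_mid in the frame of mat between -0.171 and 0.171 m and z of ring_2_mid in the frame of mat between 0.012 and 0.019 m)) or ((horizontal distance between flask_0_mid and ring_3_mid below 0.004 m and z of flask_0_mid in the frame of ring_3_mid between 0.043 and 0.05 m) and (x of ring_3_mid in the frame of mat between -0.046 and 0.046 m and y of ring_3_mid in the frame of mat between -0.171 and 0.171 m and z of ring_3_mid in the frame of mat between 0.012 and 0.019 m))) and angle between each of flask_0_mid, flask_1_mid, flask_2_mid, flask_3_mid's own z axis and vertical below 0.1 rad and linear speed of each of flask_0, flask_1, flask_2, flask_3 below 0.02 m/s and angular speed of each of flask_0, flask_1, flask_2, flask_3 below 0.3 rad/s and (((horizontal distance between flask_1_mid and ring_0_mid below 0.004 m and z of flask_1_mid in the frame of ring_0_mid between 0.043 and 0.05 m) and (x of ring_0_mid in the frame of mat between -0.046 and 0.046 m and y of ring_0_mid in the frame of mat between -0.171 and 0.171 m and z of ring_0_mid in the frame of mat between 0.012 and 0.019 m)) or ((horizontal distance between flask_1_mid and ring_1_mid below 0.004 m and z of flask_1_mid in the frame of ring_1_mid between 0.043 and 0.05 m) and (x of ring_1_mid in the frame of mat between -0.046 and 0.046 m and y of ring_1_mid in the frame of mat between -0.171 and 0.171 m and z of ring_1_mid in the frame of mat between 0.012 and 0.019 m)) or ((horizontal distance between flask_1_mid and ring_2_mid below 0.004 m and z of flask_1_mid in the frame of ring_2_mid between 0.043 and 0.05 m) and (x of ring_2_mid in the frame of mat between -0.046 and 0.046 m and y of ring_2_mid in the frame of mat between -0.171 and 0.171 m and z of ring_2_mid in the frame of mat between 0.012 and 0.019 m)) or ((horizontal distance between flask_1_mid and ring_3_mid below 0.004 m and z of flask_1_mid in the frame of ring_3_mid between 0.043 and 0.05 m) and (x of ring_3_mid in the frame of mat between -0.046 and 0.046 m and y of ring_3_mid in the frame of mat between -0.171 and 0.171 m and z of ring_3_mid in the frame of mat between 0.012 and 0.019 m))) and (((horizontal distance between flask_2_mid and ring_0_mid below 0.004 m and z of flask_2_mid in the frame of ring_0_mid between 0.043 and 0.05 m) and (x of ring_0_mid in the frame of mat between -0.046 and 0.046 m and y of ring_0_mid in the frame of mat between -0.171 and 0.171 m and z of ring_0_mid in the frame of mat between 0.012 and 0.019 m)) or ((horizontal distance between flask_2_mid and ring_1_mid below 0.004 m and z of flask_2_mid in the frame of ring_1_mid between 0.043 and 0.05 m) and (x of ring_1_mid in the frame of mat between -0.046 and 0.046 m and y of ring_1_mid in the frame of mat between -0.171 and 0.171 m and z of ring_1_mid in the frame of mat between 0.012 and 0.019 m)) or ((horizontal distance between flask_2_mid and ring_2_mid below 0.004 m and z of flask_2_mid in the frame of ring_2_mid between 0.043 and 0.05 m) and (x of ring_2_mid in the frame of mat between -0.046 and 0.046 m and y of ring_2_mid in the frame of mat between -0.171 and 0.171 m and z of ring_2_mid in the frame of mat between 0.012 and 0.019 m)) or ((horizontal distance between flask_2_mid and ring_3_mid below 0.004 m and z of flask_2_mid in the frame of ring_3_mid between 0.043 and 0.05 m) and (x of ring_3_mid in the frame of mat between -0.046 and 0.046 m and y of ring_3_mid in the frame of mat between -0.171 and 0.171 m and z of ring_3_mid in the frame of mat between 0.012 and 0.019 m))) and (((horizontal distance between flask_3_mid and ring_0_mid below 0.004 m and z of flask_3_mid in the frame of ring_0_mid between 0.043 and 0.05 m) and (x of ring_0_mid in the frame of mat between -0.046 and 0.046 m and y of ring_0_mid in the frame of mat between -0.171 and 0.171 m and z of ring_0_mid in the frame of mat between 0.012 and 0.019 m)) or ((horizontal distance between flask_3_mid and ring_1_mid below 0.004 m and z of flask_3_mid in the frame of ring_1_mid between 0.043 and 0.05 m) and (x of ring_1_mid in the frame of mat between -0.046 and 0.046 m and y of ring_1_mid in the frame of mat between -0.171 and 0.171 m and z of ring_1_mid in the frame of mat between 0.012 and 0.019 m)) or ((horizontal distance between flask_3_mid and ring_2_mid below 0.004 m and z of flask_3_mid in the frame of ring_2_mid between 0.043 and 0.05 m) and (x of ring_2_mid in the frame of mat between -0.046 and 0.046 m and y of ring_2_mid in the frame of mat between -0.171 and 0.171 m and z of ring_2_mid in the frame of mat between 0.012 and 0.019 m)) or ((horizontal distance between flask_3_mid and ring_3_mid below 0.004 m and z of flask_3_mid in the frame of ring_3_mid between 0.043 and 0.05 m) and (x of ring_3_mid in the frame of mat between -0.046 and 0.046 m and y of ring_3_mid in the frame of mat between -0.171 and 0.171 m and z of ring_3_mid in the frame of mat between 0.012 and 0.019 m))) and ((x of ring_0_mid in the frame of crate_floor between -0.13 and 0.13 m and y of ring_0_mid in the frame of crate_floor between -0.155 and 0.155 m and height (world z) of ring_0_mid below 0.075 m) or (horizontal distance between flask_0_mid and ring_0_mid below 0.004 m and z of flask_0_mid in the frame of ring_0_mid between 0.043 and 0.05 m) or (horizontal distance between flask_1_mid and ring_0_mid below 0.004 m and z of flask_1_mid in the frame of ring_0_mid between 0.043 and 0.05 m) or (horizontal distance between flask_2_mid and ring_0_mid below 0.004 m and z of flask_2_mid in the frame of ring_0_mid between 0.043 and 0.05 m) or (horizontal distance between flask_3_mid and ring_0_mid below 0.004 m and z of flask_3_mid in the frame of ring_0_mid between 0.043 and 0.05 m)) and ((x of ring_1_mid in the frame of crate_floor between -0.13 and 0.13 m and y of ring_1_mid in the frame of crate_floor between -0.155 and 0.155 m and height (world z) of ring_1_mid below 0.075 m) or (horizontal distance between flask_0_mid and ring_1_mid below 0.004 m and z of flask_0_mid in the frame of ring_1_mid between 0.043 and 0.05 m) or (horizontal distance between flask_1_mid and ring_1_mid below 0.004 m and z of flask_1_mid in the frame of ring_1_mid between 0.043 and 0.05 m) or (horizontal distance between flask_2_mid and ring_1_mid below 0.004 m and z of flask_2_mid in the frame of ring_1_mid between 0.043 and 0.05 m) or (horizontal distance between flask_3_mid and ring_1_mid below 0.004 m and z of flask_3_mid in the frame of ring_1_mid between 0.043 and 0.05 m)) and ((x of ring_2_mid in the frame of crate_floor between -0.13 and 0.13 m and y of ring_2_mid in the frame of crate_floor between -0.155 and 0.155 m and height (world z) of ring_2_mid below 0.075 m) or (horizontal distance between flask_0_mid and ring_2_mid below 0.004 m and z of flask_0_mid in the frame of ring_2_mid between 0.043 and 0.05 m) or (horizontal distance between flask_1_mid and ring_2_mid below 0.004 m and z of flask_1_mid in the frame of ring_2_mid between 0.043 and 0.05 m) or (horizontal distance between flask_2_mid and ring_2_mid below 0.004 m and z of flask_2_mid in the frame of ring_2_mid between 0.043 and 0.05 m) or (horizontal distance between flask_3_mid and ring_2_mid below 0.004 m and z of flask_3_mid in the frame of ring_2_mid between 0.043 and 0.05 m)) and ((x of ring_3_mid in the frame of crate_floor between -0.13 and 0.13 m and y of ring_3_mid in the frame of crate_floor between -0.155 and 0.155 m and height (world z) of ring_3_mid below 0.075 m) or (horizontal distance between flask_0_mid and ring_3_mid below 0.004 m and z of flask_0_mid in the frame of ring_3_mid between 0.043 and 0.05 m) or (horizontal distance between flask_1_mid and ring_3_mid below 0.004 m and z of flask_1_mid in the frame of ring_3_mid between 0.043 and 0.05 m) or (horizontal distance between flask_2_mid and ring_3_mid below 0.004 m and z of flask_2_mid in the frame of ring_3_mid between 0.043 and 0.05 m) or (horizontal distance between flask_3_mid and ring_3_mid below 0.004 m and z of flask_3_mid in the frame of ring_3_mid between 0.043 and 0.05 m)) and x of stopper_mid in the frame of crate_floor between -0.13 and 0.13 m and y of stopper_mid in the frame of crate_floor between -0.155 and 0.155 m and height (world z) of each of stopper_mid, bulb_mid, pen_mid, vial_mid below 0.075 m and x of bulb_mid in the frame of crate_floor between -0.13 and 0.13 m and y of bulb_mid in the frame of crate_floor between -0.155 and 0.155 m and x of pen_mid in the frame of crate_floor between -0.13 and 0.13 m and y of pen_mid in the frame of crate_floor between -0.155 and 0.155 m and x of vial_mid in the frame of crate_floor between -0.13 and 0.13 m and y of vial_mid in the frame of crate_floor between -0.155 and 0.155 m); the robot touches nothing.
It fails at once if the white dish or the sample pot is knocked over (angle between any of dish, pot's own z axis and vertical above 0.5 rad).
It fails at once if the white dish or the sample pot is shoved more than 5 cm (distance of any of dish, pot from where it was at the start of the episode above 0.05 m).
Of flask_0, flask_1, flask_2, flask_3 only 3 to 4 are there at a start; the rules pass over those that are not, and their reading is None.
At some moment in a run one of flask_0, flask_1, flask_2, flask_3, ring_0, ring_1, ring_2, ring_3 may be knocked a few centimetres aside while the robot is not near it.
Once in a run the grip may slacken for a moment while it holds something.
It also fails if it takes over 210 s, if anything falls off the work surface, if the arm or the gripper's body presses on something with over 40 N, if the wrist force passes 120 N, or if a joint passes its speed limit or range.

ROBOT

A 6-joint arm with a two-finger parallel gripper is mounted at the origin on a cart in front of the work surface, level with it; the furniture and walls round the work are solid. World frame = base frame: x ahead of the robot, y to its left, z up, the work surface at z = 0. Lengths are in m, angles in degrees, forces in N, time in s.
With the tool pointing down it reaches from about 0.25 to 0.725 m from the base axis. Payload 9.7 kg.
Tool frame: the origin (TCP) lies at the very end of the fingers, on their centre line; the grasp point (between the pads) lies 19 mm behind it; z points along the fingers, y is the line along which they close (so a half turn about z gives the same grasp; the last joint's range is limited). The gripper opens to 85 mm and grips with 20 to 120 N. Pads are 22 mm wide; open, the fingers measure 114 mm over their backs; the gripper's body (76 mm by 85 mm) begins 54 mm behind the grasp point. The pads swing forward as they close: fully open they stand 13 mm farther back than shut.
Start: joints at [-70.703, 4.979, 10.078, 95.1, 0, 90], TCP at [0.182, -0.519, 0.231] pointing down, gripper open.
Joint ranges: [-179.16, 179.16], [-48.56, 103.87], [-65.8, 70.77], [-126.05, 130.52], [-82.76, 87.17], [-180, 180]. Speed limits (degrees/s): [127.2, 127.2, 147.25, 180, 180, 180].

INTERFACE

Orientations are given as [roll, pitch, yaw] about the fixed x, y, z axes, in that order (R = Rz(yaw) Ry(pitch) Rx(roll)).
In Python, from workcell import bot gives the robot as it stands.
- The arm moves only by the tool arm_command, never from a script. Its argument "series" is a list of rows, each a list of 4 numbers: the shift along the tool's x, y, z in m, then the turn about the tool's z in rad. A call has exactly 5 rows; each row is the pose to reach, as a shift and turn from the pose commanded when the call began, along the tool's axes at that moment; what a row does not reach only later rows make up. A row lasts 1/10 s, in which the tool goes at most 50 mm and 8.59 degrees, less where a joint would pass 70% of its speed; a pose out of reach is approached as far as the arm can. A call with a gripper value outside its range is refused whole. "hand" is the finger opening in m, from 0 to 0.0854, set as the call begins (left out, the last holds). The fingers move at their own pace and stop on an object; "grip_force" is the grip in N (left out, the last holds). Time passes only in rows, so rows that repeat a pose let the fingers close, or fill a call up. It gives the time, the measured TCP pose, the force, the opening and the grip force at its end, in the units of the state.
- bot.get_obs(): the state, without advancing time (a new reading comes with each control period).
- bot.camera(name): name is "scene" or "top" or "wrist"; returns a dict with "color" (480x640x3 uint8, blue, green, red), "camera_matrix" (3x3 intrinsics, pixels), "xyz" and "orientation" of the camera in the world; the wrist camera has in their place "T_tool_cam" (4x4, takes a point from camera to tool coordinates, whose origin is the TCP and whose axes are the flange's). Camera axes: x right, y up, looking along -z (the intrinsics and any distortion apply to the point x, -y, -z); pixel columns grow to the right and rows downward; lengths in m; the calibration is good to about 2 mm. A picture is of the moment at which its call begins: read the wrist's pose just before it. There is no depth.
- bot.job_done(): hands the job in; it is judged then, once.
Trained networks look in the newest picture that a camera, given by its name, has taken for a name from the list of things; names that differ only in an ending like _2 or _b are one class to them, and where a whole thing is asked for, a point or a joint stands for the part that bears it (a point fixed in the world has none). Each returns a list of dicts, best first, with "confidence" (0 to 1); they miss things now and then, are a little off and sometimes report something else, mostly with a low value. They report only what shows in the picture. A call takes as long as a camera call. They do not tell look-alikes from the thing itself.
- bot.find_in(camera, target): "location" ([column, row] in pixels, amid what is visible of it).
- bot.mark_of(camera, target): "location" ([column, row] in pixels: a listed point, or the origin of a listed thing).
The state is a dict: "time": time; "q": joint angles; "qd": joint speeds; "joint_efforts": joint torques, N m; "ee_pos": TCP position; "tcp_rot": TCP orientation; "wrist_force": force on the tool from outside, world axes, zero at the start; "torque": the same for the moment, N m; "opening": finger opening in m; "grasp_force": force on a finger pad.
Only numpy, scipy, OpenCV 4.12 (cv2) and the standard library are available. Lean on these libraries where they do the work, as an engineer would, in place of code of your own. Each camera call takes 0.05 s, during which the arm holds its last target. There are 200 camera calls.

## Working session

There is one attempt and no reset: what is moved stays moved. The work goes in short steps, Python scripts to look and compute and a tool call to move; the robot and the scene stay as the last step left them, time stands still between calls to the robot, and variables do not carry over. Pictures are saved under pics/ and viewed, at most 14 in all, crops included, and the job is handed in when it is done.

Besides the shell and the picture viewer there is one more tool, called after "Emit:" as name(argument=value, ...), one argument or row to a line, values as JSON. arm_command: Moves the arm, as the interface text tells. Its arguments: {"type":"object","properties":{"series":{"type":"array"},"hand":{"type":"number"},"grip_force":{"type":"number"}},"required":["series"]}

```bash
ls; mkdir -p pics
cat > h.py <<'E'
import numpy as np, cv2
from workcell import bot
from scipy.spatial.transform import Rotation as R
def tool():
    o=bot.get_obs(); return np.array(o["ee_pos"]),o["tcp_rot"],o
def cam(name):
    p,r,o=tool(); c=bot.camera(name); K=np.array(c["camera_matrix"])
    if name=="wrist":
        T=np.eye(4);T[:3,:3]=R.from_euler("xyz",r,degrees=True).as_matrix();T[:3,3]=p
        T=T@np.array(c["T_tool_cam"])
    else:
        T=np.eye(4);ori=np.array(c["orientation"])
        T[:3,:3]=ori if ori.shape==(3,3) else R.from_euler("xyz",ori,degrees=True).as_matrix();T[:3,3]=c["xyz"]
    return c["color"],K,T,c
def ray(K,T,uv):
    d=np.linalg.inv(K)@[uv[0],uv[1],1]; d=T[:3,:3]@(d*[1,-1,-1]); return T[:3,3],d/np.linalg.norm(d)
def at_z(K,T,uv,z):
    o,d=ray(K,T,uv); return o+d*(z-o[2])/d[2]
def proj(K,T,p):
    q=(np.linalg.inv(T)@[*p,1])[:3]*[1,-1,-1]; q=K@q; return q[:2]/q[2]
E
python3 - <<'E'
from h import *
p,r,o=tool(); print(o)
for n in ["top","scene","wrist"]:
    im,K,T,c=cam(n); print(n,{k:v for k,v in c.items() if k!="color"})
    cv2.imwrite(f"pics/{n}0.png",im)
    if n=="wrist": continue
    for t,z in [("mat",0),("crate_floor",.005),("flask_0_mid",.045),("ring_0_mid",.016),("stopper_mid",.034),("bulb_mid",.033),("pen_mid",.012),("vial_mid",.035),("dish",0),("pot",0)]:
        for d in bot.mark_of(n,t)[:7]: print(t,np.round(d["location"]),round(d["confidence"],2),np.round(at_z(K,T,d["location"],z),3))
E
```

```text
pics
{'time': 0.0, 'q': array([-7.07022386e+01,  5.01031239e+00,  1.00336085e+01,  9.50989245e+01,
        1.18580232e-03,  9.00000082e+01]), 'qd': array([ 0.12289536,  0.0073168 , -0.05976885, -0.07729495,  0.0868021 ,
       -0.09901484]), 'joint_efforts': array([-5.46685405e-04, -5.20392215e+01,  4.64798534e+01,  1.62740011e-02,
       -1.29719269e-04,  1.06596767e-05]), 'ee_pos': array([ 0.18169194, -0.51887787,  0.23058305]), 'tcp_rot': array([-1.79924372e+02, -1.18579043e-03,  1.92977516e+01]), 'wrist_force': array([ 0.57688545, -0.30106133, -0.84490996]), 'torque': array([ 0.03909652,  0.04617767, -0.04585589]), 'grasp_force': 0.0, 'opening': 0.0853398047793423}
top {'camera_matrix': array([[496.24017287,   0.        , 328.87482495],
       [  0.        , 496.24017287, 238.09868654],
       [  0.        ,   0.        ,   1.        ]]), 'xyz': array([ 0.22975558, -0.06892024,  1.68371857]), 'orientation': array([ 10.18902805,   0.53120557, -91.46515661])}
mat [256. 263.] 0.92 [0.454 0.19  0.   ]
mat [429. 234.] 0.62 [ 0.538 -0.406  0.   ]
crate_floor [401. 253.] 0.65 [ 0.472 -0
[... 1612 characters left out ...]
0.31 [ 0.408 -0.33   0.033]
pen_mid [357. 306.] 0.51 [ 0.484 -0.344  0.012]
vial_mid [335. 273.] 0.62 [ 0.484 -0.22   0.035]
pot [289. 178.] 0.55 [0.629 0.459 0.   ]
wrist {'camera_matrix': array([[384.09838431,   0.        , 317.75224871],
       [  0.        , 384.09838431, 232.91438887],
       [  0.        ,   0.        ,   1.        ]]), 'T_tool_cam': array([[ 9.97704712e-04,  9.57060500e-01,  2.89886535e-01,
         7.26997110e-02],
       [ 9.99999332e-01, -1.12382899e-03,  2.68616434e-04,
         2.33817631e-04],
       [ 5.82865070e-04,  2.89886073e-01, -9.57060983e-01,
        -1.42797020e-01],
       [ 0.00000000e+00,  0.00000000e+00,  0.00000000e+00,
         1.00000000e+00]])}
```

Run:
```python
import cv2
a=cv2.imread("pics/top0.png")[150:330,130:530]
cv2.imwrite("pics/t1.png",cv2.resize(a,(800,360),interpolation=cv2.INTER_CUBIC))
a=cv2.imread("pics/scene0.png")[130:430,220:540]
cv2.imwrite("pics/s1.png",cv2.resize(a,(640,600),interpolation=cv2.INTER_CUBIC))
```

```text
(no output)
```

View pics/t1.png

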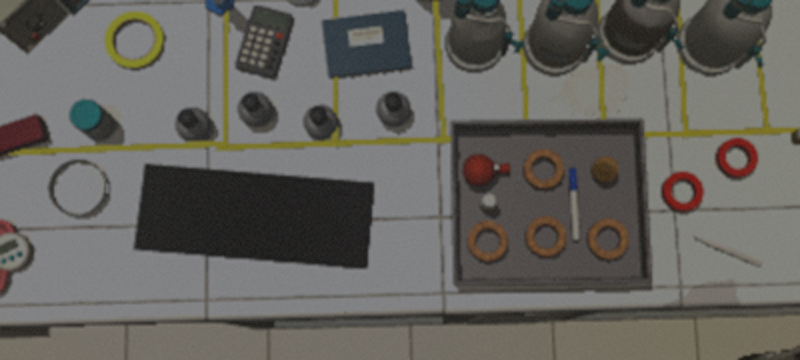

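View pics/s1.png

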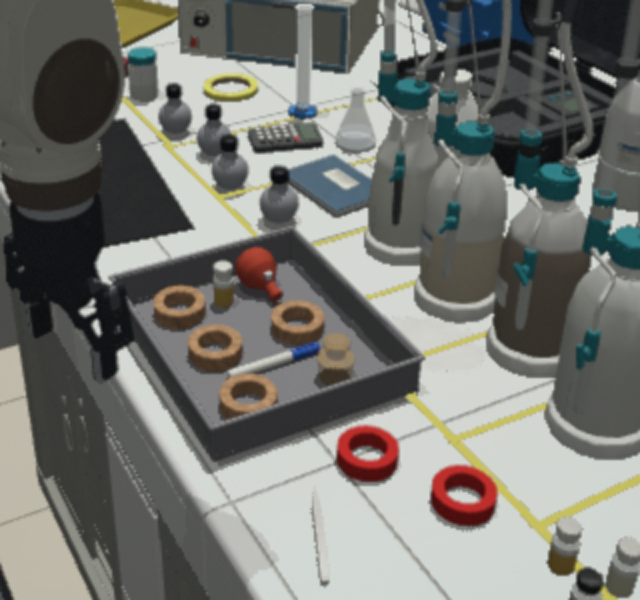

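Four flasks are present, at top-view crop pixels (192,123), (257,110), (320,122) and (394,108), so all four rings are needed. The candidate rings:
- The tan cork rings in the crate are at crop (487,240), (545,236), (608,239) and (544,168). They fit the description, being cork-coloured and inside the crate.
- The red rings at (683,191) and (737,157) and the yellow ring at (135,40) are look-alikes outside the crate, so I leave them.

Next I locate everything by colour and triangulate between the two views.

```bash
cat >> h.py <<'E'
def tri(r1,r2):
    (o1,d1),(o2,d2)=r1,r2
    A=np.stack([d1,-d2],1); s=np.linalg.lstsq(A,o2-o1,rcond=None)[0]
    a,b=o1+s[0]*d1,o2+s[1]*d2; return (a+b)/2,np.linalg.norm(a-b)
def blobs(m,amin):
    n,l,s,c=cv2.connectedComponentsWithStats(m.astype(np.uint8)); return [(c[i],s[i]) for i in range(1,n) if s[i][4]>=amin]
def cork(im):
    h=cv2.cvtColor(im,cv2.COLOR_BGR2HSV); return ((h[...,0]>=4)&(h[...,0]<=16)&(h[...,1]>85)&(h[...,2]>90))
E
python3 - <<'E'
from h import *
res={}
for n in ["top","scene"]:
    im,K,T,c=cam(n); 
    b=blobs(cork(im),40); res[n]=(K,T,b)
    for c_,s in b:
        if s[2]<80: print(n,np.round(c_,1),s,np.round(at_z(K,T,[s[0]+s[2]/2-.5,s[1]+s[3]/2-.5],.016),3))
im,K,T,c=cam("top")
# mat
m=(im.max(2)<45); m[:220]=0;m[310:]=0;m[:,:190]=0;m[:,325:]=0
cs=max(cv2.findContours(m.astype(np.uint8),0,1)[0],key=cv2.contourArea); rr=cv2.minAreaRect(cs); bx=cv2.boxPoints(rr)
w=np.array([at_z(K,T,q,.004) for q in bx]);print(np.round(w,3),w.mean(0))
# crate corners by eye
for q in [(455,122),(643,120),(650,287),(458,289)]: print("crate rim",np.round(at_z(K,T,[130+q[0]/2,150+q[1]/2],.05),3))
s,Ks,Ts,_=cam("scene")
tc=[(199,117),(252,100),(316,115),(394,100)]; sc=[(279,175),(228,143),(213,112),(173,90)][::-1]
for a,b in zip(tc,sc): 
    A=[130+a[0]/2,150+a[1]/2];B=[220+b[0]/2,130+b[1]/2]
    print("flask",np.round(tri(ray(K,T,A),ray(Ks,Ts,B)),3) if 0 else (np.round(tri(ray(K,T,A),ray(Ks,Ts,B))[0],3)), np.round(at_z(K,T,A,.09),3))
print(tool()[0])
E
```

```text
top [42.4 24.5] [ 32   7  21  31 143] [1.377 0.987 0.016]
top [401.6 233.6] [392 225  20  19 157] [ 0.537 -0.309  0.016]
top [368.4 232.9] [364 229  11  10  43] [ 0.542 -0.199  0.016]
top [402.7 267.2] [394 258  19  20 160] [ 0.422 -0.309  0.016]
top [434.  268.8] [425 259  19  20 162] [ 0.416 -0.413  0.016]
top [373.3 269.6] [364 260  19  20 162] [ 0.418 -0.207  0.016]
scene [382.7 101.5] [374  98  19  11 109] [1.372 1.023 0.016]
scene [347.8 260.3] [339 254  18  16 185] [ 0.552 -0.163  0.016]
scene [636.5 267.5] [632 264   8   9  48] [ 1.214 -0.547  0.016]
scene [308.8 280.4] [297 273  25  16 230] [ 0.42  -0.195  0.016]
scene [368.3 288.5] [356 281  26  16 231] [ 0.542 -0.298  0.016]
scene [327.3 301. ] [314 293  27  17 242] [ 0.425 -0.296  0.016]
scene [343.2 326.1] [330 317  28  20 271] [ 0.417 -0.4    0.016]
scene [510.5 468.9] [495 457  33  23 551] [ 0.506 -0.861  0.016]
[[ 0.42   0.389  0.004]
 [ 0.565  0.38   0.004]
 [ 0.521 -0.018  0.004]
 [ 0.377 -0.004  0.004]] [0.4707599  0.18672965 0.004     ]
crate rim [ 0.614 -0.16   0.05 ]
crate rim [ 0.609 -0.477  0.05 ]
crate rim [ 0.328 -0.469  0.05 ]
crate rim [ 0.333 -0.155  0.05 ]
flask [0.622 0.265 0.091] [0.625 0.264 0.09 ]
flask [0.653 0.179 0.079] [0.651 0.177 0.09 ]
flask [0.627 0.072 0.077] [0.623 0.071 0.09 ]
flask [ 0.647 -0.058  0.079] [ 0.645 -0.059  0.09 ]
[ 0.18174948 -0.51909736  0.23128479]
```

Emit:
arm_command(
  series=[
    [0.05,-0.005,0,-0.149],
    [0.1,-0.01,0,-0.298],
    [0.15,-0.016,0,-0.447],
    [0.2,-0.022,0,-0.596],
    [0.248,-0.027,0,-0.745],
  ],
  hand=0.08,
)

```text
time: 1.85
ee_pos: [0.4085, -0.4104, 0.2315]
tcp_rot: [180.0, 0.0, 62.3]
wrist_force: [0.9, -0.9, -1.0]
opening: 0.08
grasp_force: 0.0
```

Emit:
arm_command(
  series=[
    [0,0,0,-0.13],
    [0,0,0,-0.26],
    [0,0,0,-0.39],
    [0,0,0,-0.489],
    [0,0,0,-0.489],
  ],
)

```text
time: 2.35
ee_pos: [0.407, -0.4116, 0.2313]
tcp_rot: [-180.0, -0.0, 90.1]
wrist_force: [0.5, 0.0, -0.2]
opening: 0.0805
grasp_force: 0.0
```

Run:
```python
from h import *
im,K,T,c=cam("wrist"); p,r,o=tool(); print(p,r,o["opening"])
cv2.imwrite("pics/w1.png",im)
for c_,s in blobs(cork(im),400): print(np.round(c_),s,np.round(at_z(K,T,[s[0]+s[2]/2-.5,s[1]+s[3]/2-.5],.019),4))
for d in bot.mark_of("wrist","ring_0_mid"): print(np.round(d["location"]),d["confidence"],np.round(at_z(K,T,d["location"],.016),4))
```

```text
[ 0.40692541 -0.41163166  0.23125747] [-1.79997635e+02 -3.59206994e-03  8.98761902e+01] 0.08009357380988785
[333.  74.] [ 293   32   81   86 3395] [ 0.4187 -0.3035  0.019 ]
[470.  77.] [ 430   35   81   87 3399] [ 0.5366 -0.306   0.019 ]
[324. 196.] [ 287  159   74   74 2707] [ 0.4113 -0.4089  0.019 ]
[457. 201.] [ 431  175   53   50 1876] [ 0.5369 -0.4124  0.019 ]
[440. 393.] 0.79 [ 0.5422 -0.6327  0.016 ]
[396. 316.] 0.69 [ 0.4872 -0.5371  0.016 ]
```

View pics/w1.png

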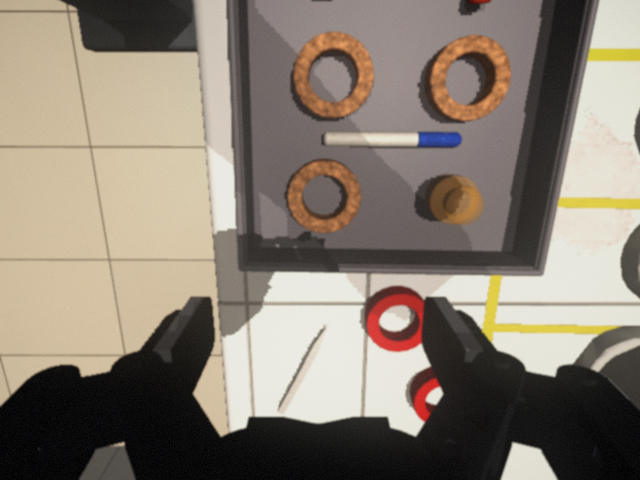

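Cork rings show at (333,74), (470,77) and (324,196), with the red look-alikes outside the crate near (398,320). I start with the ring at (324,196), closing along x.

Emit:
arm_command(
  series=[
    [0.001,0.002,0.04,0],
    [0.003,0.004,0.08,0],
    [0.003,0.004,0.11,0],
    [0.003,0.004,0.11,0],
    [0.003,0.004,0.11,0],
  ],
  hand=0.08,
)

```text
time: 2.95
ee_pos: [0.4108, -0.4087, 0.1221]
tcp_rot: [-180.0, -0.0, 89.9]
wrist_force: [0.4, -0.7, 0.7]
opening: 0.0802
grasp_force: 0.0
```

```bash
cat >> h.py <<'E'
def rings(zt=.027,amin=400):
    im,K,T,c=cam("wrist"); p,r,o=tool(); print("tool",np.round(p,4),np.round(r,2),o["opening"])
    for c_,s in blobs(cork(im),amin):
        if s[1]<3 or s[0]<3: print("cut",s); continue
        print(np.round(c_),s[2:],np.round(at_z(K,T,[s[0]+s[2]/2-.5,s[1]+s[3]/2-.5],zt-.003),4))
    return im,K,T
E
python3 -c "
from h import *
im,K,T=rings(); cv2.imwrite('pics/w2.png',im)"
```

```text
tool [ 0.4113 -0.4092  0.1232] [1.7992e+02 8.0000e-02 8.9930e+01] 0.0799795943217298
cut [ 274    0  119  123 7297]
cut [ 475    0  121  127 7405]
[320. 218.] [ 105   82 3824] [ 0.4113 -0.4005  0.024 ]
[514. 243.] [  84   75 4139] [ 0.5388 -0.4138  0.024 ]
```

Emit:
arm_command(
  series=[
    [0,0,0.035,0],
    [0,0,0.07,0],
    [0,0,0.1,0],
    [0,0,0.119,0],
    [0,0,0.119,0],
  ],
)

```text
time: 3.5
ee_pos: [0.4106, -0.4084, 0.0017]
tcp_rot: [-179.9, -0.1, 90.0]
wrist_force: [-0.0, -0.0, 0.2]
opening: 0.0802
grasp_force: 0.0
```

Emit:
arm_command(
  series=[
    [0,0,0,0],
    [0,0,0,0],
    [0,0,0,0],
    [0,0,0,0],
    [0,0,0,0],
  ],
  hand=0.06,
  grip_force=40,
)

```text
time: 4.0
ee_pos: [0.412, -0.4098, 0.0047]
tcp_rot: [179.8, 0.2, 90.0]
wrist_force: [0.5, 0.0, 7.9]
opening: 0.0671
grasp_force: 45.4
```

Emit:
arm_command(
  series=[
    [0,0,-0.02,0],
    [0,0,-0.05,0],
    [0,0,-0.08,0],
    [0,0,-0.11,0],
    [0,0,-0.14,0],
  ],
)

```text
time: 4.5
ee_pos: [0.4109, -0.4087, 0.1445]
tcp_rot: [180.0, 0.0, 90.0]
wrist_force: [-0.4, -0.6, -0.3]
opening: 0.0669
grasp_force: 45.0
```

Emit:
arm_command(
  series=[
    [0.049,0.005,0,0],
    [0.098,0.01,0,0],
    [0.147,0.015,0,0],
    [0.196,0.02,0,0],
    [0.245,0.025,0,0],
  ],
)

```text
time: 5.0
ee_pos: [0.4359, -0.162, 0.1433]
tcp_rot: [179.9, 0.0, 90.0]
wrist_force: [0.0, 0.2, -1.1]
opening: 0.067
grasp_force: 45.1
```

Emit:
arm_command(
  series=[
    [0.049,0.005,0,0],
    [0.098,0.01,0,0],
    [0.147,0.015,0,0],
    [0.196,0.02,0,0],
    [0.245,0.025,0,0],
  ],
)

```text
time: 5.5
ee_pos: [0.4609, 0.0835, 0.1434]
tcp_rot: [179.9, -0.0, 90.0]
wrist_force: [2.0, -0.6, 0.2]
opening: 0.067
grasp_force: 45.1
```

Run:
```python
from h import *
im,K,T=rings(); cv2.imwrite('pics/w3.png',im)
m=(im.max(2)<45).astype(np.uint8);
```

```text
tool [0.4613 0.0893 0.1432] [179.88  -0.18  90.24] 0.06676886550412622
[324. 274.] [ 181   83 7270] [0.4618 0.0443 0.024 ]
```

View pics/w3.png

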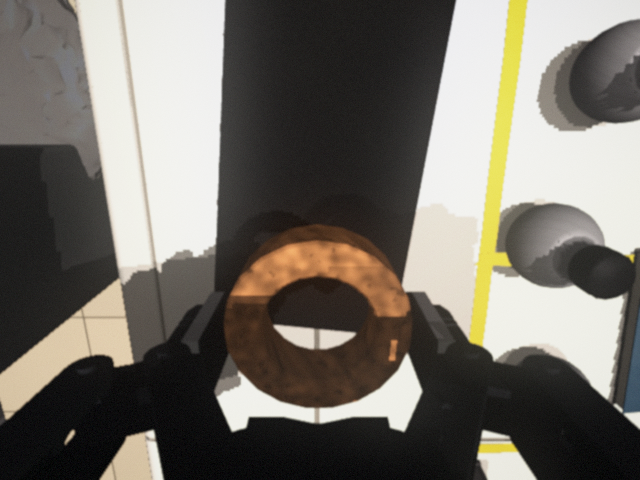

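Ring is held level at (320,316); mat edges run from (225,0) to (217,250) and from (455,0) to (410,250), for refining the mat.

Run:
```python
from h import *
T0=None
im,K,T,_=cam("wrist"); p,r,o=tool(); print(p,r)
g=im.max(2)
for row in (20,80,140,200):
    cs=np.where(g[row,200:480]<75)[0]; m=(g[row]<75)
    a=230
    while m[a]: a-=1
    b=330
    while m[b]: b+=1
    print(row,a,b,np.round(at_z(K,T,[a,row],.004),4),np.round(at_z(K,T,[b,row],.004),4))
print(np.round(at_z(K,T,(320,316),.15),3))
```

```text
[0.46105871 0.08629743 0.14302134] [ 1.79923940e+02 -8.08153812e-02  9.03502960e+01]
20 226 453 [0.3995 0.2237 0.004 ] [0.5488 0.2245 0.004 ]
80 224 441 [0.3958 0.1869 0.004 ] [0.5445 0.1876 0.004 ]
140 221 429 [0.3911 0.1468 0.004 ] [0.5398 0.1476 0.004 ]
200 219 417 [0.3866 0.1032 0.004 ] [0.5347 0.1039 0.004 ]
[0.461 0.087 0.15 ]
```

Emit:
arm_command(
  series=[
    [0.048,0.005,0,0.022],
    [0.096,0.01,0,0.044],
    [0.144,0.015,0,0.066],
    [0.192,0.02,0,0.088],
    [0.24,0.025,0,0.11],
  ],
)

```text
time: 6.1
ee_pos: [0.4861, 0.323, 0.1432]
tcp_rot: [179.9, -0.0, 83.6]
wrist_force: [1.4, -0.2, 0.1]
opening: 0.0667
grasp_force: 50.1
```

Emit:
arm_command(
  series=[
    [0,0,0,0],
    [0,0,0.045,0],
    [0,0,0.09,0],
    [0,0,0.12,0],
    [0,0,0.138,0],
  ],
)

```text
time: 6.6
ee_pos: [0.485, 0.3199, 0.0023]
tcp_rot: [-179.9, 0.1, 83.7]
wrist_force: [-16.4, -2.2, 58.1]
opening: 0.0669
grasp_force: 57.2
```

Emit:
arm_command(
  series=[
    [0,0,0,0],
    [0,0,0,0],
    [0,0,0,0],
    [0,0,0,0],
    [0,0,0,0],
  ],
  hand=0.08,
)

```text
time: 7.1
ee_pos: [0.4863, 0.3215, 0.005]
tcp_rot: [180.0, -0.0, 83.7]
wrist_force: [0.5, -0.5, -0.4]
opening: 0.0803
grasp_force: 0.0
```

Emit:
arm_command(
  series=[
    [0,0,-0.03,0],
    [0,0,-0.07,0],
    [0,0,-0.11,0],
    [0,0,-0.15,0],
    [0,0,-0.19,0],
  ],
)

```text
time: 7.6
ee_pos: [0.4857, 0.3212, 0.1964]
tcp_rot: [180.0, -0.0, 83.7]
wrist_force: [0.5, 0.8, -0.0]
opening: 0.0801
grasp_force: 0.0
```

Run:
```python
from h import *
im,K,T=rings(.026); cv2.imwrite('pics/w4.png',im)
```

```text
tool [0.487  0.3221 0.2036] [179.6   -0.33  83.7 ] 0.08005808760909956
[316. 207.] [  82   81 3298] [0.4837 0.3211 0.023 ]
```

Emit:
arm_command(
  series=[
    [-0.048,0.004,0,-0.022],
    [-0.096,0.009,0,-0.044],
    [-0.143,0.013,0,-0.066],
    [-0.191,0.017,0,-0.088],
    [-0.239,0.021,0,-0.11],
  ],
)

```text
time: 8.15
ee_pos: [0.4802, 0.0798, 0.1945]
tcp_rot: [179.9, -0.0, 90.1]
wrist_force: [1.2, 0.2, -0.0]
opening: 0.0803
grasp_force: 0.0
```

Emit:
arm_command(
  series=[
    [-0.045,-0.001,0,0],
    [-0.09,-0.003,0,0],
    [-0.135,-0.004,0,0],
    [-0.18,-0.005,0,0],
    [-0.225,-0.006,0,0],
  ],
)

```text
time: 8.65
ee_pos: [0.4742, -0.1454, 0.1946]
tcp_rot: [179.9, 0.0, 90.0]
wrist_force: [1.3, -0.1, -0.4]
opening: 0.0799
grasp_force: 0.0
```

Emit:
arm_command(
  series=[
    [-0.045,-0.001,0,0],
    [-0.09,-0.002,0,0],
    [-0.135,-0.004,0,0],
    [-0.18,-0.005,0,0],
    [-0.18,-0.005,0,0],
  ],
)

```text
time: 9.15
ee_pos: [0.4687, -0.3279, 0.1933]
tcp_rot: [-180.0, 0.0, 89.8]
wrist_force: [-1.2, 0.1, -0.3]
opening: 0.0801
grasp_force: 0.0
```

Run:
```python
from h import *
im,K,T=rings(.027); cv2.imwrite('pics/w5.png',im)
for t,z in (("vial_mid",.035),("pen_mid",.012)):
  for d in bot.mark_of("wrist",t)[:2]: print(t,np.round(d["location"]),d["confidence"],np.round(at_z(K,T,d["location"],z),4))
```

```text
tool [ 0.4689 -0.3257  0.1936] [-1.7996e+02 -2.0000e-02  8.9800e+01] 0.07993660095857068
cut [ 198    0   94   99 4618]
[258. 180.] [  85   84 3580] [ 0.4189 -0.3042  0.024 ]
[400. 182.] [  84   84 3501] [ 0.5344 -0.3062  0.024 ]
[391. 306.] [  51   55 2039] [ 0.5315 -0.419   0.024 ]
vial_mid [331.  50.] 0.9 [ 0.4775 -0.2089  0.035 ]
vial_mid [408.  49.] 0.53 [ 0.5327 -0.2084  0.035 ]
pen_mid [327. 238.] 0.83 [ 0.4755 -0.3576  0.012 ]
```

View pics/w5.png

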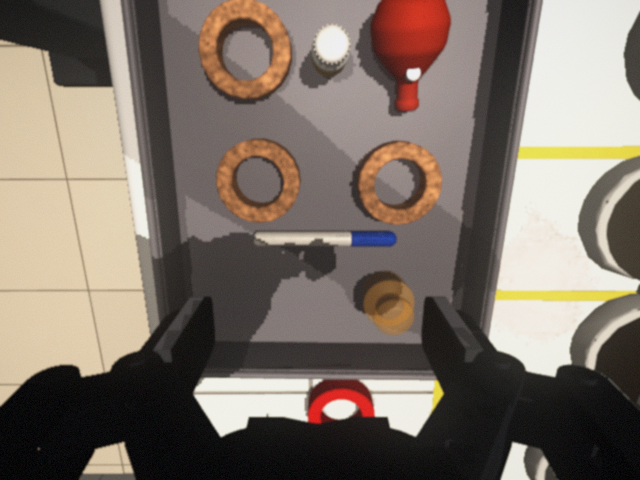

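Cork rings show at (258,180), (400,182) and (246,49), the vial at (331,48) and the pen at (327,238). Next I take the ring at (258,180).

Emit:
arm_command(
  series=[
    [0.012,-0.025,0,0],
    [0.023,-0.05,0.02,0],
    [0.023,-0.05,0.065,0],
    [0.023,-0.05,0.1,0],
    [0.023,-0.05,0.13,0],
  ],
)

```text
time: 9.8
ee_pos: [0.4194, -0.2987, 0.063]
tcp_rot: [180.0, -0.0, 90.1]
wrist_force: [-0.0, -0.9, 0.0]
opening: 0.08
grasp_force: 0.0
```

Emit:
arm_command(
  series=[
    [0,0,0.03,0],
    [0,0,0.05,0],
    [0,0,0.058,0],
    [0,0,0.06,0],
    [0,0,0.06,0],
  ],
)

```text
time: 10.3
ee_pos: [0.4201, -0.3003, 0.0053]
tcp_rot: [179.9, 0.0, 90.0]
wrist_force: [-0.0, -0.1, 0.3]
opening: 0.08
grasp_force: 0.0
```

Emit:
arm_command(
  series=[
    [0,0,0,0],
    [0,0,0,0],
    [0,0,0,0],
    [0,0,0,0],
    [0,0,0,0],
  ],
  hand=0.06,
)

```text
time: 10.8
ee_pos: [0.4205, -0.3011, 0.006]
tcp_rot: [179.9, 0.1, 90.0]
wrist_force: [-0.4, 1.7, 6.3]
opening: 0.067
grasp_force: 43.7
```

Emit:
arm_command(
  series=[
    [0,0,-0.02,0],
    [0,0,-0.05,0],
    [0,0,-0.08,0],
    [0,0,-0.11,0],
    [0,0,-0.14,0],
  ],
)

```text
time: 11.3
ee_pos: [0.4195, -0.3006, 0.1461]
tcp_rot: [180.0, 0.0, 90.0]
wrist_force: [0.2, 0.8, -0.1]
opening: 0.0669
grasp_force: 45.5
```

Emit:
arm_command(
  series=[
    [0.049,0.005,0,0],
    [0.098,0.01,0,0],
    [0.147,0.015,0,0],
    [0.196,0.02,0,0],
    [0.245,0.025,0,0],
  ],
)

```text
time: 11.8
ee_pos: [0.4445, -0.0538, 0.145]
tcp_rot: [179.9, 0.0, 90.0]
wrist_force: [1.1, -0.0, -0.6]
opening: 0.0667
grasp_force: 45.6
```

Emit:
arm_command(
  series=[
    [0.049,0.005,0,0],
    [0.098,0.01,0,0],
    [0.147,0.015,0,0],
    [0.196,0.02,0,0],
    [0.245,0.025,0,0],
  ],
)

```text
time: 12.3
ee_pos: [0.4695, 0.1917, 0.1451]
tcp_rot: [179.9, -0.0, 90.0]
wrist_force: [1.7, -0.8, -0.9]
opening: 0.0668
grasp_force: 45.6
```

Emit:
arm_command(
  series=[
    [0.03,0.004,0,0.05],
    [0.045,0.0065,0,0.11],
    [0.045,0.0065,0.03,0.11],
    [0.045,0.0065,0.07,0.11],
    [0.045,0.0065,0.1,0.11],
  ],
)

```text
time: 12.8
ee_pos: [0.4757, 0.2346, 0.0428]
tcp_rot: [-180.0, 0.0, 83.7]
wrist_force: [-0.1, 0.1, -1.0]
opening: 0.0668
grasp_force: 45.6
```

Emit:
arm_command(
  series=[
    [0,0,0.015,0],
    [0,0,0.025,0],
    [0,0,0.032,0],
    [0,0,0.036,0],
    [0,0,0.038,0],
  ],
)

```text
time: 13.3
ee_pos: [0.4766, 0.2347, 0.007]
tcp_rot: [179.9, -0.0, 83.7]
wrist_force: [-0.7, 0.1, -0.5]
opening: 0.067
grasp_force: 45.6
```

Emit:
arm_command(
  series=[
    [0,0,0,0],
    [0,0,0,0],
    [0,0,0,0],
    [0,0,0,0],
    [0,0,0,0],
  ],
  hand=0.08,
)

```text
time: 13.8
ee_pos: [0.4761, 0.2345, 0.0064]
tcp_rot: [180.0, -0.0, 83.7]
wrist_force: [-0.2, -0.3, -0.5]
opening: 0.0801
grasp_force: 0.0
```

Emit:
arm_command(
  series=[
    [0,0,-0.03,0],
    [0,0,-0.07,0],
    [0,0,-0.11,0],
    [0,0,-0.15,0],
    [0,0,-0.19,0],
  ],
)

```text
time: 14.3
ee_pos: [0.4758, 0.2344, 0.1981]
tcp_rot: [180.0, -0.0, 83.7]
wrist_force: [1.3, 0.6, -0.5]
opening: 0.0801
grasp_force: 0.0
```

Run:
```python
from h import *
im,K,T=rings(.026); cv2.imwrite('pics/w6.png',im)
```

```text
tool [0.4773 0.2351 0.205 ] [179.59  -0.26  83.7 ] 0.0798672060476815
[317.  98.] [  89   93 4111] [0.4838 0.3213 0.023 ]
[318. 209.] [  80   79 3166] [0.4752 0.2319 0.023 ]
```

Emit:
arm_command(
  series=[
    [-0.047,0.009,0,-0.022],
    [-0.094,0.018,0,-0.044],
    [-0.142,0.028,0,-0.066],
    [-0.189,0.037,0,-0.088],
    [-0.236,0.046,0,-0.11],
  ],
)

```text
time: 14.85
ee_pos: [0.4957, -0.007, 0.1963]
tcp_rot: [180.0, 0.0, 90.1]
wrist_force: [1.2, 0.7, -0.3]
opening: 0.0799
grasp_force: 0.0
```

Emit:
arm_command(
  series=[
    [-0.049,0.004,0,0],
    [-0.098,0.008,0,0],
    [-0.147,0.012,0,0],
    [-0.196,0.016,0,0],
    [-0.245,0.02,0,0],
  ],
)

```text
time: 15.35
ee_pos: [0.5156, -0.2523, 0.1962]
tcp_rot: [180.0, 0.0, 90.0]
wrist_force: [1.1, 0.7, 0.5]
opening: 0.0799
grasp_force: 0.0
```

Emit:
arm_command(
  series=[
    [-0.028,0.01,0,0],
    [-0.056,0.02,0,0],
    [-0.056,0.02,0,0],
    [-0.056,0.02,0,0],
    [-0.056,0.02,0,0],
  ],
)

```text
time: 15.85
ee_pos: [0.5357, -0.3055, 0.1963]
tcp_rot: [-180.0, -0.0, 90.0]
wrist_force: [0.4, 0.9, -0.3]
opening: 0.08
grasp_force: 0.0
```

Run:
```python
from h import *
im,K,T=rings(.027); cv2.imwrite('pics/w7.png',im)
```

```text
tool [ 0.5358 -0.3053  0.1965] [179.99  -0.    90.05] 0.07976493443917174
[187.  56.] [  96   98 4367] [ 0.4378 -0.1896  0.024 ]
[317. 207.] [  81   79 3150] [ 0.534  -0.3047  0.024 ]
[311. 328.] [  50   54 1902] [ 0.5281 -0.4209  0.024 ]
```

Ring near (187,56) now reads (0.438,-0.190), so it has been knocked aside; I'll re-measure it when I get there. Grasping the ring at (317,207).

Emit:
arm_command(
  series=[
    [0,-0.002,0.035,0],
    [0,-0.002,0.08,0],
    [0,-0.002,0.12,0],
    [0,-0.002,0.15,0],
    [0,-0.002,0.17,0],
  ],
)

```text
time: 16.4
ee_pos: [0.5329, -0.3045, 0.024]
tcp_rot: [-179.9, -0.1, 90.1]
wrist_force: [0.2, 0.4, 0.4]
opening: 0.0801
grasp_force: 0.0
```

Emit:
arm_command(
  series=[
    [0,0,0.01,0],
    [0,0,0.016,0],
    [0,0,0.018,0],
    [0,0,0.018,0],
    [0,0,0.018,0],
  ],
  hand=0.06,
)

```text
time: 16.9
ee_pos: [0.5359, -0.3065, 0.0166]
tcp_rot: [179.6, 0.2, 90.1]
wrist_force: [-16.4, 9.0, 44.6]
opening: 0.0666
grasp_force: 39.0
```

Emit:
arm_command(
  series=[
    [0,0,0,0],
    [0,0,-0.03,0],
    [0,0,-0.07,0],
    [0,0,-0.11,0],
    [0,0,-0.14,0],
  ],
)

```text
time: 17.4
ee_pos: [0.5344, -0.3058, 0.1525]
tcp_rot: [179.8, 0.1, 90.0]
wrist_force: [0.4, -0.0, 0.3]
opening: 0.06
grasp_force: 0.0
```

I closed the hand too early, during the descent, so it missed the ring. Reopening and looking again.

Emit:
arm_command(
  series=[
    [0,0,-0.02,0],
    [0,0,-0.043,0],
    [0,0,-0.043,0],
    [0,0,-0.043,0],
    [0,0,-0.043,0],
  ],
  hand=0.08,
)

```text
time: 17.9
ee_pos: [0.5337, -0.3057, 0.1906]
tcp_rot: [-180.0, -0.0, 90.0]
wrist_force: [0.1, 0.5, 0.1]
opening: 0.0803
grasp_force: 0.0
```

Run:
```python
from h import *
im,K,T=rings(.027); cv2.imwrite('pics/w8.png',im)
```

```text
tool [ 0.5335 -0.3057  0.1903] [-1.7993e+02 -4.0000e-02  9.0020e+01] 0.08001221542721855
[187.  54.] [  97   99 4537] [ 0.4379 -0.1895  0.024 ]
[325. 209.] [  83   79 3138] [ 0.5385 -0.3052  0.024 ]
[313. 332.] [  50   56 1953] [ 0.5288 -0.4208  0.024 ]
```

View pics/w8.png

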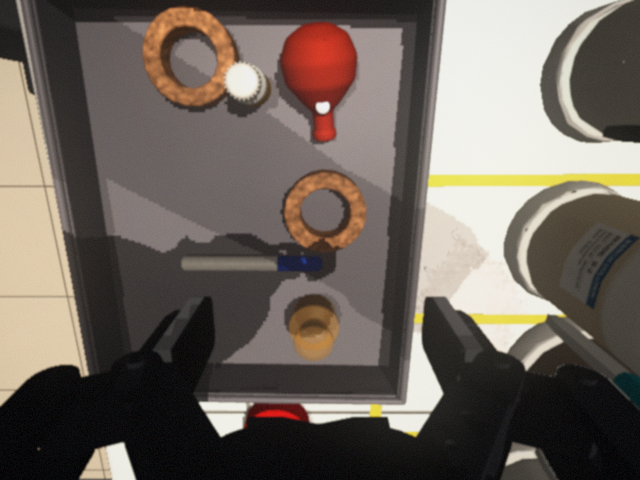

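Ring flat at (325,209); the other one has moved beside the vial at (189,56). Retrying with the hand open until fully down.

Emit:
arm_command(
  series=[
    [0,0.004,0.035,0],
    [0,0.004,0.08,0],
    [0,0.004,0.12,0],
    [0,0.004,0.15,0],
    [0,0.004,0.165,0],
  ],
  hand=0.079,
)

```text
time: 18.45
ee_pos: [0.5359, -0.305, 0.0222]
tcp_rot: [-179.7, -0.2, 90.0]
wrist_force: [-0.2, -0.1, 0.3]
opening: 0.0791
grasp_force: 0.0
```

Emit:
arm_command(
  series=[
    [0,0,0.01,0],
    [0,0,0.016,0],
    [0,0,0.018,0],
    [0,0,0.018,0],
    [0,0,0.018,0],
  ],
)

```text
time: 18.95
ee_pos: [0.5384, -0.3065, 0.0095]
tcp_rot: [179.9, 0.0, 90.0]
wrist_force: [0.7, -0.3, -0.5]
opening: 0.0791
grasp_force: 0.0
```

Emit:
arm_command(
  series=[
    [0,0,0,0],
    [0,0,0,0],
    [0,0,0,0],
    [0,0,0,0],
    [0,0,0,0],
  ],
  hand=0.06,
)

```text
time: 19.45
ee_pos: [0.5383, -0.3065, 0.01]
tcp_rot: [179.9, 0.1, 90.0]
wrist_force: [-1.6, 0.9, 7.7]
opening: 0.0683
grasp_force: 42.9
```

Emit:
arm_command(
  series=[
    [0,0,-0.02,0],
    [0,0,-0.05,0],
    [0,0,-0.08,0],
    [0,0,-0.11,0],
    [0,0,-0.14,0],
  ],
)

```text
time: 19.95
ee_pos: [0.5379, -0.3061, 0.1501]
tcp_rot: [180.0, 0.0, 90.0]
wrist_force: [0.6, -1.1, -0.4]
opening: 0.0682
grasp_force: 45.0
```

Emit:
arm_command(
  series=[
    [0.045,-0.008,0,0],
    [0.09,-0.016,0,0],
    [0.135,-0.024,0,0],
    [0.18,-0.032,0,0],
    [0.225,-0.04,0,0],
  ],
)

```text
time: 20.45
ee_pos: [0.4974, -0.0796, 0.1489]
tcp_rot: [179.9, 0.0, 90.0]
wrist_force: [1.5, 0.7, -0.6]
opening: 0.0681
grasp_force: 45.0
```

Emit:
arm_command(
  series=[
    [0.045,-0.007,0,0.022],
    [0.09,-0.014,0,0.044],
    [0.135,-0.021,0,0.066],
    [0.18,-0.028,0,0.088],
    [0.222,-0.032,0,0.11],
  ],
)

```text
time: 20.95
ee_pos: [0.4653, 0.1428, 0.1491]
tcp_rot: [179.9, -0.0, 83.7]
wrist_force: [0.5, 0.2, -0.2]
opening: 0.0683
grasp_force: 45.0
```

Emit:
arm_command(
  series=[
    [0,0,0,0],
    [0,0,0.03,0],
    [0,0,0.06,0],
    [0,0,0.085,0],
    [0,0,0.105,0],
  ],
)

```text
time: 21.45
ee_pos: [0.4656, 0.1403, 0.0422]
tcp_rot: [-180.0, 0.0, 83.7]
wrist_force: [-0.4, -0.3, -0.9]
opening: 0.0682
grasp_force: 45.1
```

Emit:
arm_command(
  series=[
    [0,0,0.014,0],
    [0,0,0.024,0],
    [0,0,0.03,0],
    [0,0,0.033,0],
    [0,0,0.034,0],
  ],
)

```text
time: 21.95
ee_pos: [0.4661, 0.1409, 0.0096]
tcp_rot: [180.0, -0.0, 83.7]
wrist_force: [-0.1, 0.1, -0.8]
opening: 0.0679
grasp_force: 45.1
```

Emit:
arm_command(
  series=[
    [0,0,0,0],
    [0,0,0,0],
    [0,0,0,0],
    [0,0,0,0],
    [0,0,0,0],
  ],
  hand=0.08,
)

```text
time: 22.45
ee_pos: [0.4659, 0.1409, 0.0094]
tcp_rot: [180.0, -0.0, 83.7]
wrist_force: [-0.2, 0.3, -0.4]
opening: 0.0801
grasp_force: 0.0
```

Emit:
arm_command(
  series=[
    [0,0,-0.03,0],
    [0,0,-0.07,0],
    [0,0,-0.11,0],
    [0,0,-0.15,0],
    [0,0,-0.19,0],
  ],
)

```text
time: 22.95
ee_pos: [0.4656, 0.1408, 0.201]
tcp_rot: [180.0, -0.0, 83.7]
wrist_force: [1.4, 0.8, 0.1]
opening: 0.08
grasp_force: 0.0
```

Run:
```python
from h import *
im,K,T=rings(.026); cv2.imwrite('pics/w9.png',im)
```

```text
tool [0.4672 0.1413 0.2077] [179.56  -0.19  83.7 ] 0.07967471758411897
cut [286   0  63  14 616]
[318.  92.] [  88   92 4068] [0.4752 0.2318 0.023 ]
[318. 207.] [  81   79 3188] [0.4648 0.1403 0.023 ]
```

Emit:
arm_command(
  series=[
    [-0.04,0.001,0,-0.022],
    [-0.08,0.002,0,-0.044],
    [-0.12,0.003,0,-0.066],
    [-0.16,0.004,0,-0.088],
    [-0.2,0.004,0,-0.11],
  ],
)

```text
time: 23.5
ee_pos: [0.4475, -0.0599, 0.1994]
tcp_rot: [180.0, 0.0, 90.1]
wrist_force: [0.8, -0.2, 0.7]
opening: 0.0796
grasp_force: 0.0
```

Emit:
arm_command(
  series=[
    [-0.04,-0.005,0,0],
    [-0.08,-0.01,0,0],
    [-0.12,-0.015,0,0],
    [-0.15,-0.018,0,0],
    [-0.15,-0.018,0,0],
  ],
)

```text
time: 24.0
ee_pos: [0.4293, -0.2112, 0.1989]
tcp_rot: [-180.0, 0.0, 89.8]
wrist_force: [-0.1, 0.0, -0.9]
opening: 0.0802
grasp_force: 0.0
```

Run:
```python
from h import *
im,K,T=rings(.027); cv2.imwrite('pics/w10.png',im)
h=cv2.cvtColor(im,cv2.COLOR_BGR2HSV)
for t,z in (("vial_mid",.035),("bulb_mid",.033)):
  for d in bot.mark_of("wrist",t)[:2]: print(t,np.round(d["location"]),d["confidence"],np.round(at_z(K,T,d["location"],z),4))
```

```text
tool [ 0.4295 -0.2097  0.199 ] [-1.7998e+02 -1.0000e-02  8.9830e+01] 0.07986432727350229
[329. 182.] [  83   81 3395] [ 0.4376 -0.1899  0.024 ]
[418. 409.] [ 43  49 993] [ 0.5302 -0.42    0.024 ]
vial_mid [383. 209.] 0.65 [ 0.4814 -0.2107  0.035 ]
bulb_mid [446. 207.] 0.56 [ 0.5333 -0.2096  0.033 ]
```

View pics/w10.png

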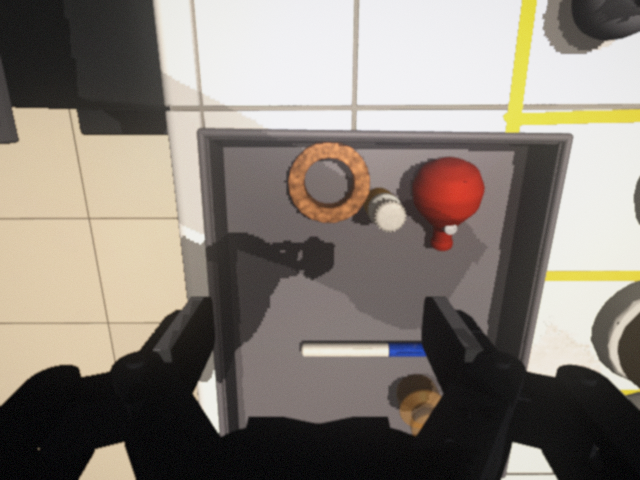

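The last ring at (329,182) touches the vial at (385,209) and sits near the +y wall. Closing at about 20° from x (yaw 110°) leaves both fingers clear.

Emit:
arm_command(
  series=[
    [0.005,0.002,0,-0.07],
    [0.01,0.004,0,-0.14],
    [0.015,0.006,0,-0.21],
    [0.02,0.008,0,-0.28],
    [0.02,0.008,0,-0.35],
  ],
)

```text
time: 24.65
ee_pos: [0.4383, -0.1866, 0.1994]
tcp_rot: [180.0, -0.0, 110.4]
wrist_force: [-0.1, -1.0, -0.6]
opening: 0.0803
grasp_force: 0.0
```

Emit:
arm_command(
  series=[
    [0,0,0.04,0],
    [0,0,0.08,0],
    [0,0,0.12,0],
    [0,0,0.15,0],
    [0,0,0.17,0],
  ],
  hand=0.078,
)

```text
time: 25.15
ee_pos: [0.4371, -0.1866, 0.027]
tcp_rot: [-179.9, -0.1, 110.2]
wrist_force: [0.2, 0.1, -0.6]
opening: 0.078
grasp_force: 0.0
```

Emit:
arm_command(
  series=[
    [0,0,0.01,0],
    [0,0,0.017,0],
    [0,0,0.02,0],
    [0,0,0.02,0],
    [0,0,0.02,0],
  ],
)

```text
time: 25.65
ee_pos: [0.4384, -0.1886, 0.0102]
tcp_rot: [179.9, 0.1, 110.1]
wrist_force: [-0.4, -0.4, -0.4]
opening: 0.0781
grasp_force: 0.0
```

Emit:
arm_command(
  series=[
    [0,0,0,0],
    [0,0,0,0],
    [0,0,0,0],
    [0,0,0,0],
    [0,0,0,0],
  ],
  hand=0.06,
)

```text
time: 26.15
ee_pos: [0.4385, -0.1887, 0.0105]
tcp_rot: [179.9, 0.1, 110.0]
wrist_force: [-0.7, 0.6, 5.5]
opening: 0.0668
grasp_force: 43.0
```

Emit:
arm_command(
  series=[
    [0,0,-0.02,0],
    [0,0,-0.05,0],
    [0,0,-0.08,0],
    [0,0,-0.11,0],
    [0,0,-0.14,0],
  ],
)

```text
time: 26.65
ee_pos: [0.4378, -0.1884, 0.151]
tcp_rot: [180.0, 0.0, 110.0]
wrist_force: [-1.0, -0.7, -0.6]
opening: 0.0665
grasp_force: 45.2
```

Emit:
arm_command(
  series=[
    [0.043,0.0195,0,0.09],
    [0.086,0.039,0,0.18],
    [0.129,0.0585,0,0.27],
    [0.173,0.078,0,0.36],
    [0.2157,0.0976,0,0.459],
  ],
)

```text
time: 27.15
ee_pos: [0.4555, 0.0495, 0.15]
tcp_rot: [179.9, -0.0, 83.5]
wrist_force: [1.3, 0.7, -0.3]
opening: 0.0667
grasp_force: 45.2
```

Emit:
arm_command(
  series=[
    [0,0,0,0],
    [0,0,0.03,0],
    [0,0,0.06,0],
    [0,0,0.085,0],
    [0,0,0.105,0],
  ],
)

```text
time: 27.65
ee_pos: [0.4552, 0.0471, 0.0431]
tcp_rot: [-180.0, 0.0, 83.8]
wrist_force: [0.1, -0.7, -1.0]
opening: 0.0665
grasp_force: 45.2
```

Emit:
arm_command(
  series=[
    [0,0,0.014,0],
    [0,0,0.024,0],
    [0,0,0.03,0],
    [0,0,0.033,0],
    [0,0,0.034,0],
  ],
)

```text
time: 28.15
ee_pos: [0.4559, 0.0477, 0.0106]
tcp_rot: [180.0, -0.0, 83.8]
wrist_force: [-0.6, -0.2, 0.4]
opening: 0.0667
grasp_force: 45.2
```

Emit:
arm_command(
  series=[
    [0,0,0,0],
    [0,0,0,0],
    [0,0,0,0],
    [0,0,0,0],
    [0,0,0,0],
  ],
  hand=0.08,
)

```text
time: 28.65
ee_pos: [0.4557, 0.0477, 0.0104]
tcp_rot: [180.0, -0.0, 83.8]
wrist_force: [0.5, -0.5, -0.2]
opening: 0.08
grasp_force: 0.0
```

Emit:
arm_command(
  series=[
    [0,0,-0.03,0],
    [0,0,-0.07,0],
    [0,0,-0.11,0],
    [0,0,-0.15,0],
    [0,0,-0.19,0],
  ],
)

```text
time: 29.15
ee_pos: [0.4554, 0.0477, 0.2021]
tcp_rot: [180.0, -0.0, 83.8]
wrist_force: [1.2, 0.9, -0.1]
opening: 0.0803
grasp_force: 0.0
```

Run:
```python
from h import *
im,K,T=rings(.026); cv2.imwrite('pics/w11.png',im)
```

```text
tool [0.457  0.0479 0.2086] [ 1.7954e+02 -1.0000e-01  8.3760e+01] 0.08024902151576035
[318.  90.] [  88   93 4058] [0.4651 0.1406 0.023 ]
[318. 206.] [  80   79 3190] [0.455  0.0469 0.023 ]
```

View pics/w11.png

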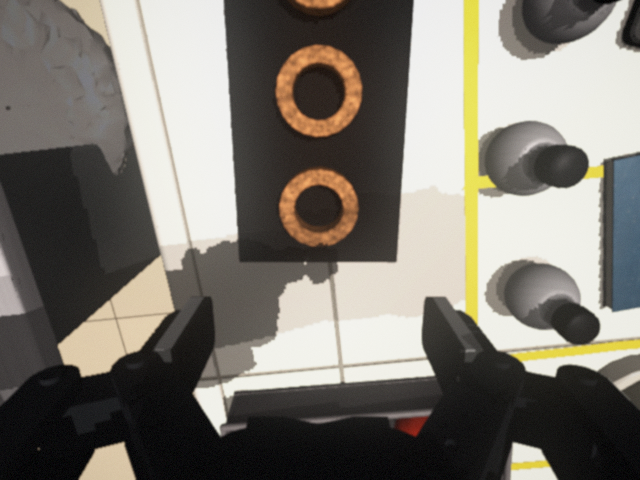

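All four rings lie flat on the mat (two of them at (318,90) and (318,206)); flask caps show at (575,322) and (562,165). Now the flasks, starting with the one furthest to the right.

Emit:
arm_command(
  series=[
    [-0.017,0.04,0,0],
    [-0.034,0.08,0,0],
    [-0.052,0.12,0,0],
    [-0.069,0.16,0,0],
    [-0.086,0.2,0,0],
  ],
  hand=0.06,
)

```text
time: 29.7
ee_pos: [0.6465, -0.0606, 0.2]
tcp_rot: [180.0, -0.0, 83.8]
wrist_force: [-0.0, 0.1, 0.8]
opening: 0.0598
grasp_force: 0.0
```

Emit:
arm_command(
  series=[
    [0,0,0,0],
    [0,0,0,0],
    [0,0,0,0],
    [0,0,0,0],
    [0,0,0,0],
  ],
)

```text
time: 30.2
ee_pos: [0.6445, -0.059, 0.2016]
tcp_rot: [179.9, -0.0, 83.8]
wrist_force: [0.3, 0.7, -0.0]
opening: 0.0597
grasp_force: 0.0
```

```bash
cat >> h.py <<'E'
def caps(show=True):
    im,K,T,c=cam("wrist"); p,r,o=tool(); print("tool",np.round(p,4),np.round(r,2),o["opening"])
    for t in ("flask_0_mid",):
        for d in bot.mark_of("wrist",t)[:4]: print(t,np.round(d["location"]),round(d["confidence"],2),np.round(at_z(K,T,d["location"],.045),4))
    # cap: dark blobs away from gripper; top face centre at z=.09
    m=(im.max(2)<48); m[300:]=0
    for c_,s in blobs(m,300):
        if s[4]<6000 and s[0]>0 and s[1]>0: print("dark",np.round(c_),s,"z.08",np.round(at_z(K,T,c_,.08),4))
    return im,K,T
E
python3 - <<'E'
from h import *
im,K,T=caps(); cv2.imwrite('pics/w12.png',im)
E
```

```text
tool [ 0.6446 -0.059   0.2014] [179.91  -0.    83.79] 0.06006028387261725
flask_0_mid [322. 209.] 0.91 [ 0.6478 -0.057   0.045 ]
dark [ 70. 101.] [  45   77   45   51 1429] z.08 [0.4924 0.041  0.08  ]
```

View pics/w12.png

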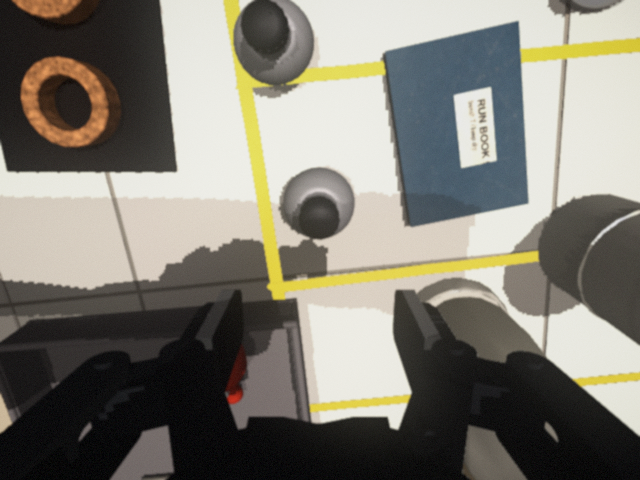

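Flask cap at (319,216), bulb centre around (317,202), nothing close to it.

```bash
cat >> h.py <<'E'
def wt(dx,dy):
    y=np.radians(tool()[1][2]); return np.round([dx*np.cos(y)+dy*np.sin(y),dx*np.sin(y)-dy*np.cos(y)],4)
def flask(row0,row1,c0,c1,im,K,T):
    "bulb+cap in a window: circle fit"
    g=cv2.medianBlur(cv2.cvtColor(im,cv2.COLOR_BGR2GRAY),5)[row0:row1,c0:c1]
    c=cv2.HoughCircles(g,cv2.HOUGH_GRADIENT,1,30,param1=80,param2=14,minRadius=14,maxRadius=45)
    if c is not None:
        for x,y,r in c[0][:5]: print("circ",x+c0,y+row0,r,np.round(at_z(K,T,[x+c0,y+row0],.088),4),np.round(at_z(K,T,[x+c0,y+row0],.03),4))
E
python3 - <<'E'
from h import *
im,K,T,_=cam("wrist")
print(at_z(K,T,(319,216),.085),at_z(K,T,(317,202),.03)); flask(150,260,260,380,im,K,T)
# height check with the two rays: scene-independent, from the first top view
E
```

```text
[ 0.64554766 -0.05202275  0.085     ] [ 0.64387097 -0.05381097  0.03      ]
circ 317.5 203.5 37.1 [ 0.6455 -0.0424  0.088 ] [ 0.6441 -0.0551  0.03  ]
```

Emit:
arm_command(
  series=[
    [0.0055,0.0005,0.04,0],
    [0.0055,0.0005,0.08,0],
    [0.0055,0.0005,0.11,0],
    [0.0055,0.0005,0.13,0],
    [0.0055,0.0005,0.1355,0],
  ],
)

```text
time: 30.85
ee_pos: [0.6446, -0.0539, 0.0622]
tcp_rot: [-179.8, 0.0, 83.8]
wrist_force: [-1.4, -0.6, 0.2]
opening: 0.0597
grasp_force: 0.0
```

Emit:
arm_command(
  series=[
    [0,0,0,0],
    [0,0,0,0],
    [0,0,0,0],
    [0,0,0,0],
    [0,0,0,0],
  ],
  hand=0.02,
  grip_force=60,
)

```text
time: 31.35
ee_pos: [0.647, -0.0542, 0.0668]
tcp_rot: [179.8, -0.0, 83.8]
wrist_force: [-0.7, -0.1, 6.3]
opening: 0.0258
grasp_force: 59.3
```

Emit:
arm_command(
  series=[
    [0,0,-0.02,0],
    [0,0,-0.05,0],
    [0,0,-0.08,0],
    [0,0,-0.11,0],
    [0,0,-0.13,0],
  ],
)

```text
time: 31.85
ee_pos: [0.6466, -0.0542, 0.1976]
tcp_rot: [179.8, -0.0, 83.8]
wrist_force: [0.2, -0.5, -2.5]
opening: 0.0259
grasp_force: 59.8
```

Emit:
arm_command(
  series=[
    [0.016,-0.04,0,0],
    [0.032,-0.08,0,0],
    [0.048,-0.12,0,0],
    [0.064,-0.165,0,0],
    [0.08,-0.2015,0,0],
  ],
)

```text
time: 32.35
ee_pos: [0.4525, 0.0479, 0.1951]
tcp_rot: [180.0, -0.0, 83.7]
wrist_force: [-0.3, 0.9, -1.1]
opening: 0.0257
grasp_force: 60.1
```

Emit:
arm_command(
  series=[
    [0,0,0,0],
    [0,0,0.02,0],
    [0,0,0.05,0],
    [0,0,0.07,0],
    [0,0,0.08,0],
  ],
)

```text
time: 32.85
ee_pos: [0.4542, 0.0471, 0.1132]
tcp_rot: [-179.9, 0.0, 83.7]
wrist_force: [0.3, -0.4, -2.4]
opening: 0.0263
grasp_force: 60.3
```

Run:
```python
from h import *
p,r,o=tool(); print(p,r,o["opening"],wt(.455-p[0],.047-p[1]))
```

```text
[0.4541711  0.04711453 0.11323972] [-1.79907035e+02  2.45186859e-02  8.37498492e+01] 0.02631726576377219 [-0.      0.0008]
```

Emit:
arm_command(
  series=[
    [0,0.001,0.012,0],
    [0,0.001,0.022,0],
    [0,0.001,0.028,0],
    [0,0.001,0.031,0],
    [0,0.001,0.032,0],
  ],
)

```text
time: 33.35
ee_pos: [0.4558, 0.0472, 0.0831]
tcp_rot: [180.0, 0.0, 83.8]
wrist_force: [-0.2, 0.1, 0.3]
opening: 0.0253
grasp_force: 60.6
```

Emit:
arm_command(
  series=[
    [0,0,0,0],
    [0,0,0,0],
    [0,0,0,0],
    [0,0,0,0],
    [0,0,0,0],
  ],
  hand=0.06,
)

```text
time: 33.85
ee_pos: [0.4556, 0.0472, 0.0829]
tcp_rot: [180.0, -0.0, 83.8]
wrist_force: [-0.3, -0.1, 0.0]
opening: 0.06
grasp_force: 0.0
```

Emit:
arm_command(
  series=[
    [0,0,-0.02,0],
    [0,0,-0.05,0],
    [0,0,-0.08,0],
    [0,0,-0.11,0],
    [0,0,-0.13,0],
  ],
)

```text
time: 34.35
ee_pos: [0.4559, 0.0472, 0.215]
tcp_rot: [179.9, -0.0, 83.8]
wrist_force: [0.6, 0.7, -0.4]
opening: 0.06
grasp_force: 0.0
```

Run:
```python
from h import *
im,K,T=caps(); cv2.imwrite('pics/w13.png',im); p=tool()[0]; print(wt(.623-p[0],.072-p[1]))
```

```text
tool [0.4565 0.0473 0.2176] [ 1.7971e+02 -6.0000e-02  8.3750e+01] 0.05993139917997737
flask_0_mid [320. 217.] 0.58 [0.4563 0.0396 0.045 ]
dark [318.  91.] [ 294   68   48   50 1458] z.08 [0.4649 0.1367 0.08  ]
dark [321. 149.] [ 272   94   95   97 2578] z.08 [0.463  0.0982 0.08  ]
dark [295. 237.] [ 241  184   99   72 2750] z.08 [0.4362 0.0354 0.08  ]
[0.0426 0.1628]
```

View pics/w13.png

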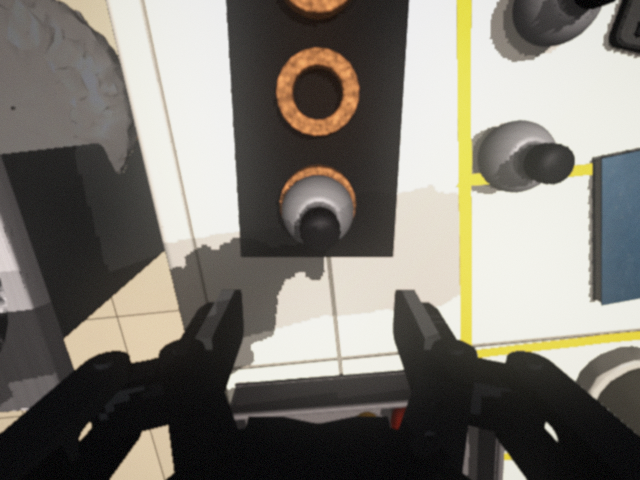

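The first flask is seated and upright at (318,210). Next is the one with its cap at (548,163).

Emit:
arm_command(
  series=[
    [0.01,0.04,0.003,0],
    [0.02,0.08,0.006,0],
    [0.03,0.12,0.01,0],
    [0.0426,0.163,0.013,0],
    [0.0426,0.163,0.013,0],
  ],
)

```text
time: 34.95
ee_pos: [0.6252, 0.0724, 0.1931]
tcp_rot: [-179.6, 0.1, 83.8]
wrist_force: [-1.3, 0.6, -0.8]
opening: 0.0601
grasp_force: 0.0
```

Run:
```python
from h import *
im,K,T=caps(); cv2.imwrite('pics/w14.png',im); flask(150,260,240,400,im,K,T)
```

```text
tool [0.6232 0.0721 0.1951] [-1.7965e+02  8.0000e-02  8.3770e+01] 0.06017236553631773
flask_0_mid [109. 278.] 0.8 [0.446  0.0372 0.045 ]
dark [117. 146.] [  99  124   37   47 1196] z.08 [0.4991 0.141  0.08  ]
dark [ 84. 287.] [  57  264   56   36 1107] z.08 [0.4487 0.0448 0.08  ]
circ 319.5 212.5 36.5 [0.626  0.0846 0.088 ] [0.6243 0.0704 0.03  ]
```

Emit:
arm_command(
  series=[
    [-0.001,0.001,0.04,0],
    [-0.001,0.001,0.08,0],
    [-0.001,0.001,0.11,0],
    [-0.001,0.001,0.128,0],
    [-0.001,0.001,0.135,0],
  ],
)

```text
time: 35.55
ee_pos: [0.6211, 0.0704, 0.0637]
tcp_rot: [-179.9, 0.0, 83.8]
wrist_force: [-0.7, -1.0, 1.1]
opening: 0.0602
grasp_force: 0.0
```

Emit:
arm_command(
  series=[
    [0,0,0,0],
    [0,0,0,0],
    [0,0,0,0],
    [0,0,0,0],
    [0,0,0,0],
  ],
  hand=0.02,
)

```text
time: 36.05
ee_pos: [0.624, 0.0709, 0.067]
tcp_rot: [179.8, -0.0, 83.8]
wrist_force: [-1.7, -0.5, 8.2]
opening: 0.026
grasp_force: 59.2
```

Emit:
arm_command(
  series=[
    [0,0,-0.02,0],
    [0,0,-0.05,0],
    [0,0,-0.08,0],
    [0,0,-0.11,0],
    [0,0,-0.13,0],
  ],
)

```text
time: 36.55
ee_pos: [0.6235, 0.0708, 0.1978]
tcp_rot: [179.8, -0.0, 83.8]
wrist_force: [0.6, 0.1, 0.2]
opening: 0.0254
grasp_force: 59.5
```

Run:
```python
from h import *
p,r,o=tool(); print(p,o["opening"],wt(.465-p[0],.1405-p[1]))
```

```text
[0.62351415 0.07077804 0.19783557] 0.025436285664487437 [ 0.0521 -0.1652]
```

Emit:
arm_command(
  series=[
    [0.012,-0.04,0,0],
    [0.024,-0.08,0,0],
    [0.036,-0.12,0,0],
    [0.052,-0.165,0,0],
    [0.052,-0.165,0,0],
  ],
)

```text
time: 37.05
ee_pos: [0.461, 0.1418, 0.1961]
tcp_rot: [180.0, -0.1, 83.9]
wrist_force: [0.9, -0.2, -0.1]
opening: 0.0256
grasp_force: 60.1
```

Emit:
arm_command(
  series=[
    [0,0,0.025,0],
    [0,0,0.05,0],
    [0,0,0.07,0],
    [0,0,0.08,0],
    [0,0,0.08,0],
  ],
)

```text
time: 37.55
ee_pos: [0.4644, 0.1401, 0.114]
tcp_rot: [-179.9, 0.0, 83.7]
wrist_force: [-0.2, -0.5, -0.9]
opening: 0.0257
grasp_force: 60.0
```

Emit:
arm_command(
  series=[
    [0,0,0.012,0],
    [0,0,0.022,0],
    [0,0,0.028,0],
    [0,0,0.031,0],
    [0,0,0.032,0],
  ],
)

```text
time: 38.05
ee_pos: [0.4648, 0.1403, 0.0829]
tcp_rot: [180.0, 0.0, 83.8]
wrist_force: [-2.0, -0.9, 2.1]
opening: 0.026
grasp_force: 60.5
```

Emit:
arm_command(
  series=[
    [0,0,0,0],
    [0,0,0,0],
    [0,0,0,0],
    [0,0,0,0],
    [0,0,0,0],
  ],
)

```text
time: 38.55
ee_pos: [0.4648, 0.1404, 0.083]
tcp_rot: [180.0, -0.0, 83.8]
wrist_force: [-0.4, -1.4, 1.9]
opening: 0.0258
grasp_force: 60.3
```

Seated, light contact. Release, lift and go to the third flask, around (0.65,0.177).

Emit:
arm_command(
  series=[
    [0,0,0,0],
    [0,0,0,0],
    [0,0,0,0],
    [0,0,0,0],
    [0,0,0,0],
  ],
  hand=0.06,
)

```text
time: 39.05
ee_pos: [0.4647, 0.1404, 0.0828]
tcp_rot: [180.0, -0.0, 83.8]
wrist_force: [0.3, 1.0, 0.9]
opening: 0.0601
grasp_force: 0.0
```

Emit:
arm_command(
  series=[
    [0,0,-0.03,0],
    [0,0,-0.07,0],
    [0,0,-0.1,0],
    [0,0,-0.12,0],
    [0,0,-0.12,0],
  ],
)

```text
time: 39.55
ee_pos: [0.4658, 0.1407, 0.2058]
tcp_rot: [179.8, -0.1, 83.8]
wrist_force: [-0.0, 0.3, 0.6]
opening: 0.0599
grasp_force: 0.0
```

Emit:
arm_command(
  series=[
    [0.013,0.04,0,0],
    [0.026,0.08,0,0],
    [0.04,0.12,0,0],
    [0.056,0.165,0,0],
    [0.056,0.18,0,0],
  ],
)

```text
time: 40.05
ee_pos: [0.6524, 0.1774, 0.1983]
tcp_rot: [-179.8, 0.1, 83.8]
wrist_force: [-0.8, 0.7, -0.3]
opening: 0.0606
grasp_force: 0.0
```

Run:
```python
from h import *
im,K,T=caps(); cv2.imwrite('pics/w15.png',im); flask(130,270,240,400,im,K,T)
```

```text
tool [0.6527 0.1764 0.1983] [-1.7979e+02  1.0000e-01  8.3740e+01] 0.060110086147562296
dark [84. 47.] [  65   18   39   57 1547] z.08 [0.5189 0.3069 0.08  ]
dark [103. 165.] [  86  143   36   44 1075] z.08 [0.5116 0.235  0.08  ]
dark [ 68. 294.] [ 47 282  42  18 353] z.08 [0.459  0.1437 0.08  ]
circ 318.5 202.5 36.2 [0.6534 0.1952 0.088 ] [0.6519 0.1826 0.03  ]
```

Emit:
arm_command(
  series=[
    [0.006,0,0.04,0],
    [0.006,0,0.08,0],
    [0.006,0,0.11,0],
    [0.006,0,0.128,0],
    [0.006,0,0.135,0],
  ],
)

```text
time: 40.65
ee_pos: [0.6482, 0.182, 0.0655]
tcp_rot: [-179.8, 0.1, 83.8]
wrist_force: [-1.2, 0.6, 0.1]
opening: 0.0603
grasp_force: 0.0
```

Emit:
arm_command(
  series=[
    [0,0,0,0],
    [0,0,0,0],
    [0,0,0,0],
    [0,0,0,0],
    [0,0,0,0],
  ],
  hand=0.02,
)

```text
time: 41.15
ee_pos: [0.6511, 0.1827, 0.0698]
tcp_rot: [179.9, -0.1, 83.8]
wrist_force: [-1.1, -0.6, 7.0]
opening: 0.0255
grasp_force: 59.5
```

Emit:
arm_command(
  series=[
    [0,0,-0.02,0],
    [0,0,-0.05,0],
    [0,0,-0.08,0],
    [0,0,-0.11,0],
    [0,0,-0.13,0],
  ],
)

```text
time: 41.65
ee_pos: [0.6508, 0.1825, 0.2007]
tcp_rot: [179.9, -0.1, 83.8]
wrist_force: [1.5, -0.0, -1.6]
opening: 0.0256
grasp_force: 59.6
```

Run:
```python
from h import *
p,r,o=tool(); print(p,o["opening"],wt(.4752-p[0],.232-p[1]))
im,K,T=rings(.026)
```

```text
[0.6507646  0.18252348 0.20067608] 0.025588772827194486 [ 0.0301 -0.1799]
tool [0.6513 0.1827 0.2037] [ 1.7967e+02 -1.4000e-01  8.3750e+01] 0.025518476002135575
[80. 53.] [  92   98 4434] [0.4823 0.3211 0.023 ]
[101. 172.] [  86   83 3579] [0.4739 0.2313 0.023 ]
[128. 257.] [  74   53 1017] [0.4682 0.1477 0.023 ]
```

Rings unmoved. Grasp was at z 0.070, so seating is at about 0.0865; total descent 0.1145.

Emit:
arm_command(
  series=[
    [0.008,-0.045,0,0],
    [0.016,-0.09,0,0],
    [0.024,-0.135,0,0],
    [0.03,-0.18,0,0],
    [0.03,-0.18,0,0],
  ],
)

```text
time: 42.2
ee_pos: [0.4704, 0.2325, 0.1979]
tcp_rot: [-179.9, -0.0, 83.9]
wrist_force: [1.8, 0.3, -1.1]
opening: 0.0257
grasp_force: 60.2
```

Emit:
arm_command(
  series=[
    [0,0,0.025,0],
    [0,0,0.05,0],
    [0,0,0.07,0],
    [0,0,0.08,0],
    [0,0,0.08,0],
  ],
)

```text
time: 42.7
ee_pos: [0.4742, 0.2314, 0.1163]
tcp_rot: [-179.9, 0.1, 83.7]
wrist_force: [-0.0, 0.0, -1.8]
opening: 0.0255
grasp_force: 60.1
```

Emit:
arm_command(
  series=[
    [0,0,0.012,0],
    [0,0,0.022,0],
    [0,0,0.028,0],
    [0,0,0.031,0],
    [0,0,0.032,0],
  ],
)

```text
time: 43.2
ee_pos: [0.4749, 0.2318, 0.086]
tcp_rot: [180.0, -0.0, 83.8]
wrist_force: [-0.3, -2.3, 3.5]
opening: 0.0257
grasp_force: 60.6
```

Emit:
arm_command(
  series=[
    [0,0,0,0],
    [0,0,0,0],
    [0,0,0,0],
    [0,0,0,0],
    [0,0,0,0],
  ],
)

```text
time: 43.7
ee_pos: [0.4749, 0.2318, 0.086]
tcp_rot: [180.0, -0.0, 83.8]
wrist_force: [-1.1, -1.0, 2.1]
opening: 0.0255
grasp_force: 60.5
```

Emit:
arm_command(
  series=[
    [0,0,0,0],
    [0,0,0,0],
    [0,0,0,0],
    [0,0,0,0],
    [0,0,0,0],
  ],
  hand=0.06,
)

```text
time: 44.2
ee_pos: [0.4747, 0.2319, 0.0857]
tcp_rot: [-180.0, 0.0, 83.8]
wrist_force: [-0.3, 0.6, -0.2]
opening: 0.0599
grasp_force: 0.0
```

Emit:
arm_command(
  series=[
    [0,0,-0.03,0],
    [0,0,-0.07,0],
    [0,0,-0.1,0],
    [0,0,-0.117,0],
    [0,0,-0.117,0],
  ],
)

```text
time: 44.7
ee_pos: [0.4757, 0.2323, 0.2054]
tcp_rot: [179.8, -0.1, 83.8]
wrist_force: [0.3, -0.5, -0.0]
opening: 0.0601
grasp_force: 0.0
```

Emit:
arm_command(
  series=[
    [0.015,0.04,0,0],
    [0.03,0.08,0,0],
    [0.045,0.12,0,0],
    [0.048,0.1436,0,0],
    [0.048,0.1436,0,0],
  ],
)

```text
time: 45.2
ee_pos: [0.6246, 0.2637, 0.1988]
tcp_rot: [-179.8, 0.1, 83.7]
wrist_force: [-0.0, 0.6, -0.5]
opening: 0.0597
grasp_force: 0.0
```

Run:
```python
from h import *
im,K,T=caps(); cv2.imwrite('pics/w16.png',im); flask(130,280,240,400,im,K,T)
```

```text
tool [0.6233 0.2636 0.1997] [-1.7982e+02  1.0000e-01  8.3710e+01] 0.05996070390990605
flask_0_mid [165. 464.] 0.64 [0.4453 0.0261 0.045 ]
dark [146. 156.] [127 134  38  45 982] z.08 [0.5138 0.3237 0.08  ]
dark [121. 289.] [ 94 278  49  22 616] z.08 [0.4719 0.2301 0.08  ]
circ 319.5 177.5 37.4 [0.6282 0.298  0.088 ] [0.6272 0.2892 0.03  ]
circ 274.5 228.5 31.8 [0.5937 0.2664 0.088 ] [0.5848 0.2504 0.03  ]
circ 263.5 170.5 32.0 [0.5921 0.3066 0.088 ] [0.5829 0.2997 0.03  ]
```

View pics/w16.png

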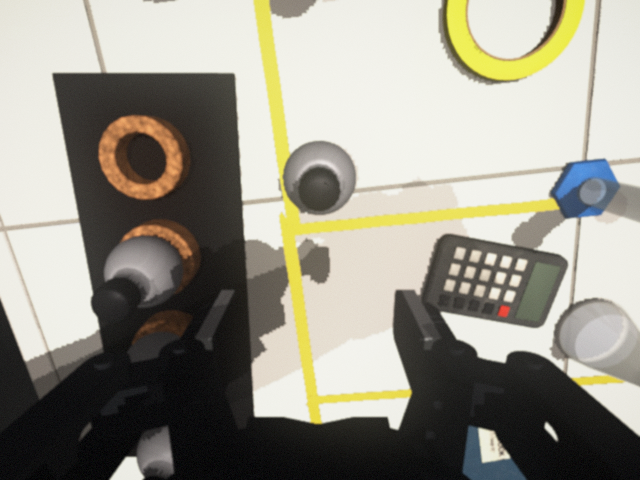

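Last flask: bulb at (319,177), cap at (319,187), giving about (0.626,0.289).

Emit:
arm_command(
  series=[
    [0.025,0.0005,0.0,0],
    [0.025,0.0005,0.045,0],
    [0.025,0.0005,0.09,0],
    [0.025,0.0005,0.115,0],
    [0.025,0.0005,0.125,0],
  ],
)

```text
time: 45.8
ee_pos: [0.6234, 0.2881, 0.0746]
tcp_rot: [-179.8, 0.1, 83.8]
wrist_force: [-0.3, -0.0, 0.3]
opening: 0.0598
grasp_force: 0.0
```

Emit:
arm_command(
  series=[
    [0,0,0.009,0],
    [0,0,0.009,0],
    [0,0,0.009,0],
    [0,0,0.009,0],
    [0,0,0.009,0],
  ],
)

```text
time: 46.3
ee_pos: [0.6265, 0.2889, 0.07]
tcp_rot: [179.9, -0.1, 83.8]
wrist_force: [0.1, -0.2, -0.1]
opening: 0.0601
grasp_force: 0.0
```

Emit:
arm_command(
  series=[
    [0,0,0,0],
    [0,0,0,0],
    [0,0,0,0],
    [0,0,0,0],
    [0,0,0,0],
  ],
  hand=0.02,
)

```text
time: 46.8
ee_pos: [0.6262, 0.2888, 0.0692]
tcp_rot: [180.0, -0.0, 83.8]
wrist_force: [0.1, -0.2, 4.2]
opening: 0.0255
grasp_force: 59.2
```

Emit:
arm_command(
  series=[
    [0,0,-0.02,0],
    [0,0,-0.05,0],
    [0,0,-0.08,0],
    [0,0,-0.11,0],
    [0,0,-0.13,0],
  ],
)

```text
time: 47.3
ee_pos: [0.6259, 0.2888, 0.2005]
tcp_rot: [180.0, -0.0, 83.8]
wrist_force: [0.3, 0.3, -2.0]
opening: 0.0259
grasp_force: 59.4
```

Run:
```python
from h import *
p,r,o=tool(); print(p,o["opening"],wt(.4838-p[0],.3212-p[1]))
im,K,T=rings(.026)
```

```text
[0.62593105 0.28875548 0.20054052] 0.025903035656561275 [ 0.0168 -0.1448]
tool [0.6265 0.289  0.2036] [ 1.7978e+02 -1.4000e-01  8.3760e+01] 0.025687669126557233
[145. 188.] [  83   82 3529] [0.4832 0.3207 0.023 ]
[158. 261.] [ 66  24 695] [0.4766 0.2535 0.023 ]
```

Emit:
arm_command(
  series=[
    [0.005,-0.04,0,0],
    [0.01,-0.08,0,0],
    [0.015,-0.12,0,0],
    [0.0168,-0.145,0,0],
    [0.0168,-0.145,0,0],
  ],
)

```text
time: 47.85
ee_pos: [0.4807, 0.3217, 0.1983]
tcp_rot: [-179.9, 0.0, 83.9]
wrist_force: [0.8, -0.2, -1.7]
opening: 0.0256
grasp_force: 59.9
```

Emit:
arm_command(
  series=[
    [0,0,0.025,0],
    [0,0,0.05,0],
    [0,0,0.07,0],
    [0,0,0.08,0],
    [0,0,0.08,0],
  ],
)

```text
time: 48.35
ee_pos: [0.4831, 0.3205, 0.1166]
tcp_rot: [-179.9, 0.1, 83.7]
wrist_force: [-0.8, -0.9, -1.6]
opening: 0.0259
grasp_force: 59.8
```

Emit:
arm_command(
  series=[
    [0,0,0.012,0],
    [0,0,0.022,0],
    [0,0,0.028,0],
    [0,0,0.031,0],
    [0,0,0.033,0],
  ],
)

```text
time: 48.85
ee_pos: [0.4836, 0.3212, 0.0857]
tcp_rot: [180.0, -0.0, 83.8]
wrist_force: [0.0, -0.1, 0.2]
opening: 0.0257
grasp_force: 59.9
```

Emit:
arm_command(
  series=[
    [0,0,0,0],
    [0,0,0,0],
    [0,0,0,0],
    [0,0,0,0],
    [0,0,0,0],
  ],
)

```text
time: 49.35
ee_pos: [0.4837, 0.3212, 0.0859]
tcp_rot: [180.0, -0.0, 83.8]
wrist_force: [0.0, -0.6, -0.7]
opening: 0.0258
grasp_force: 59.9
```

Release, rise and back off to the right for a check of all four.

Emit:
arm_command(
  series=[
    [0,0,0,0],
    [0,0,0,0],
    [0,0,0,0],
    [0,0,0,0],
    [0,0,0,0],
  ],
  hand=0.06,
)

```text
time: 49.85
ee_pos: [0.4836, 0.3212, 0.0858]
tcp_rot: [180.0, -0.0, 83.8]
wrist_force: [0.5, 0.5, 0.5]
opening: 0.06
grasp_force: 0.0
```

Emit:
arm_command(
  series=[
    [0,0,-0.04,0],
    [0,0,-0.08,0],
    [0,0,-0.12,0],
    [0,0,-0.16,0],
    [0,0,-0.2,0],
  ],
)

```text
time: 50.35
ee_pos: [0.4834, 0.321, 0.2876]
tcp_rot: [180.0, -0.0, 83.8]
wrist_force: [1.1, 0.8, 1.3]
opening: 0.0602
grasp_force: 0.0
```

Emit:
arm_command(
  series=[
    [-0.04,0.004,0,0],
    [-0.085,0.008,0,0],
    [-0.13,0.012,0,0],
    [-0.175,0.016,0,0],
    [-0.22,0.02,0,0],
  ],
)

```text
time: 50.85
ee_pos: [0.4792, 0.0987, 0.2859]
tcp_rot: [180.0, -0.0, 83.8]
wrist_force: [0.9, -0.5, 0.1]
opening: 0.0602
grasp_force: 0.0
```

Run:
```python
from h import *
im,K,T,_=cam("wrist")
s,Ks,Ts,_=cam("scene")
cv2.imwrite("pics/f.png",np.hstack([cv2.resize(im,(440,330)),cv2.resize(s[130:350,180:420],(360,330))]))
for P in [(.455,.047),(.465,.1405),(.4752,.232),(.4838,.3212)]:
    a=proj(K,T,(*P,.103)).round(); b=proj(K,T,(*P,.0465)).round(); print(P,"cap px",a,"bulb px",b)
print(tool()[0])
```

```text
(0.455, 0.047) cap px [298. 263.] bulb px [301. 244.]
(0.465, 0.1405) cap px [297. 158.] bulb px [300. 152.]
(0.4752, 0.232) cap px [295.  37.] bulb px [299.  49.]
(0.4838, 0.3212) cap px [ 292. -105.] bulb px [296. -68.]
[0.47934141 0.09622997 0.28652246]
```

View pics/f.png

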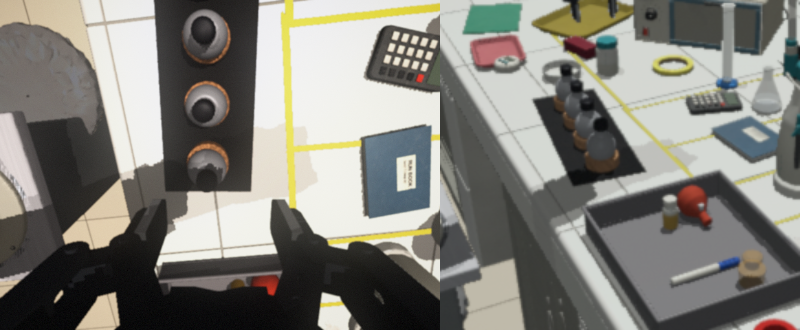

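All four flasks stand upright in their rings on the mat (caps at (205,178), (205,110) and (203,27), with the fourth in the scene view). The vial, bulb, pen and stopper are in the crate, and the dish and pot are standing.

```bash
python3 -c "
from workcell import bot
print(bot.job_done())"
```

```text
the job is handed in; nothing more can be done
None
```

The job is handed in: all four flasks sit cap up in their own cork rings on the mat, and the final pictures show the crate's other contents, the dish and the pot still in place, though no verdict on the judging came back.

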